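Relief tile photo: stand the tile, hold the bounce flap upright

TASK

Get the relief tile ready for its photograph: take it from the drying cradle and stand it upright on its thin lower edge on the black mark of the photo stand, round relief squarely facing the phone, and let go of it. Then swing the white bounce flap up by its red knob to its upright balance point, without letting it tip over the far side, and finish while still holding it there, since it falls either way if released. Leave the tile standing and the other things on the table where they are.

Things in the scene. Friction and masses are not known exactly. Their poses are not given: they have to be found in the camera images.
- tile_center (a point): Centre of the loose terracotta relief tile: 20 mm thick (its x), 80 wide (y), 110 tall (z, to its top edge), 0.32 kg. A pale round relief, 52 mm across and 4 mm proud, is on its +x face, 13 mm below centre; the top 42 mm of that face is plain. At the start it leans in the cradle, top tipped 0.4 rad towards the robot, relief facing away and up. Standing, its centre is 55 mm up.
- cradle: Fixed grey cradle, base 130 x 110 x 12 mm, origin at the centre of its underside, x along 130 mm away from the robot. Its back board (8 mm thick, 90 wide, top 93 mm above the table) leans with the tile and covers only the lower 55 mm of its back, so the tile's top half can be pinched across its thickness, along the lean. The seated tile's lower edge is 42 to 50 mm above the table.
- stand_mark (a point): Centre of the black mark (34 x 94 mm, long side along y) on the photo stand's plywood base, at its top face, 12 mm above the table. x points to the phone, y to the flap, z up. The fixed base is 220 mm (x) by 300 mm (y), reaching 95 mm from the mark on the -y side and 205 mm on the +y side.
- stand_phone (a point): Lens side of the phone fixed in its holder on the stand, 219 mm from the mark along the stand's +x and 54 mm above the base's top; the phone's top is about 90 mm above the base. Axes as the mark's.
- flap_hinge (a point): Middle of the flap's hinge axis, which runs along the stand's x axis 135 mm from the mark on its +y side, 24 mm above the table. Axes as the mark's.
- flap_knob (a point): Centre of the red knob on the flap's free end, 190 mm from the hinge axis: a cylinder 22 mm in diameter, 36 mm long along the hinge axis, on a 10 mm stem 34 mm long beyond the panel's edge. Can be pinched on its two end faces from above, and may turn in the grip. Own axes: x along the hinge, z away from the hinge along the flap.
- flap (a joint): Angle of the white bounce flap, rad: 0 upright (balance point), negative leaning away from the tile, positive over it. Panel 160 mm along the hinge, 8 thick, edge 145 mm from the hinge; 0.35 kg. Swings almost freely between stops at -0.873 (where it starts) and +0.873. At angle a the knob is 190 mm x sin(-a) from the hinge along the stand's +y and 190 mm x cos(a) above it.
- bowl: Bystander: dark bowl, 72 mm across, 45 mm tall, origin at the centre of its underside.
- medallion: Bystander: round clay medallion on a black square board 110 x 110 mm, 22 mm tall in all, origin at the centre of its underside.
- jar: Bystander: blue jar, 76 mm across, 85 mm tall, with brushes up to 180 mm; origin at the centre of its underside.
- stick_a: Bystander: brown wooden modelling stick lying down, about 180 mm long, 11 mm wide, 9 mm high; origin under its middle, x along it.
- stick_b: Bystander: dark modelling tool with steel tip lying down, about 180 x 11 x 9 mm; origin under its middle, x along it.
- stick_c: Bystander: black modelling tool with steel tip lying down, about 180 x 11 x 9 mm; origin under its middle, x along it.
There are look-alikes about, which are no part of the job. Leave any purple look-alike of the part that bears tile_center alone.

How it is judged:
On the way, in this order (a step that is already met when the one before it is completed fails the run):
1. the tile stands upright on the mark, relief to the phone, let go (angle between tile_center's own z axis and vertical below 0.1 rad and horizontal distance between tile_center and stand_mark below 0.02 m and z of tile_center in the frame of stand_mark between 0.05 and 0.06 m and angle between the x axis of tile_center and the x axis of stand_mark, either way round below 0.2 rad and x of stand_phone in the frame of tile_center above 0.15 m and contact force between the fingers and tile below 0.05 N), for 0.3 s.
2. the flap is held upright at its balance point (value of joint flap between -0.087 and 0.087 rad and velocity of joint flap between -0.15 and 0.15 rad/s and contact force between the fingers and flap above 0.3 N and contact force between tile and flap below 0.05 N), for 0.3 s.
At the end, for the whole second after the job is handed in: The tile stands let go, upright within 0.1 rad on its lower edge on the stand, its centre within 20 mm of the mark's, turned within 0.2 rad of square with the relief towards the phone; the flap is within 0.087 rad (5 degrees) of upright, still, touched by the fingers and not resting on the tile (all of step 1 and all of step 2); the arm keeps its last pose, push and grip.
It fails at once if the flap tips over the far side (more than 0.35 rad past upright) (value of joint flap above 0.35 rad).
It fails at once if a bystander is moved by more than 30 mm (distance of any of bowl, medallion, jar, stick_a, stick_b, stick_c from where it was at the start of the episode above 0.03 m).
It also fails if it takes over 58 s, if anything falls off the work surface, if the arm or the gripper's body presses on something with over 40 N, if the wrist force passes 120 N, or if a joint passes its speed limit or range.

ROBOT

A 7-joint arm with a two-finger parallel gripper is mounted at the origin on the work surface. World frame = base frame: x ahead of the robot, y to its left, z up, the work surface at z = 0. Lengths are in m, angles in rad, forces in N, time in s.
With the tool pointing down it reaches from about 0.425 to 0.825 m from the base axis. Payload 3.6 kg.
Tool frame: the origin (TCP) lies at the very end of the fingers, on their centre line; the grasp point (between the pads) lies 19 mm behind it (tcp_to_grasp is the distance from the TCP to the grasp point, in m); x points along the fingers, z is the direction in which the jaws open and shut, and the axes are right-handed (so a half turn about x gives the same grasp; the last joint's range is limited). The gripper opens to 93 mm and grips with 3 to 60 N. Pads are 15 mm wide; open, the fingers measure 128 mm over their backs; the gripper's body (75 mm by 188 mm) begins 65 mm behind the grasp point.
Start: joints at [-1.214, 0.615, -0.013, 1.423, 0.008, 1.103, -0.04], TCP at [0.243, 0.603, 0.182] pointing down, gripper open.
Joint ranges: [-3.12, 3.12], [-0.3, 2.06], [-1.34, 1.32], [0.26, 2.42], [-1.36, 4.5], [0.01, 1.98], [-2.84, 2.84]. Speed limits (rad/s): [2.79, 2.79, 3.14, 3.14, 3.14, 3.14, 3.14].

INTERFACE

Orientations are given as a unit quaternion [w, x, y, z].
In Python, from bench import sense, read_camera, camera_info, hand_in, tcp_to_grasp gives the robot as it stands.
- The arm moves only by the shell command python3 -m handwheel 'ROWS' [OPENING]. ROWS is JSON, a list of rows, each a list of 2 entries, a list of its own where there are three numbers: the shift along the world's x, y, z in mm, then the turn about the world's z in degrees. In form: [[[tx, ty, tz], roll], ...]. A call has 1 to 10 rows; each row is the pose to reach, as a shift and turn from the pose commanded when the call began; what a row does not reach only later rows make up. A row lasts 1/10 s, in which the tool goes at most 50 mm and 8.59 degrees, less where a joint would pass 70% of its speed; a pose out of reach is approached as far as the arm can. A call with a gripper value outside its range is refused whole. OPENING is the closure, from -1 (fully open) to 1 (shut), set as the call begins (- or left out, the last holds). The fingers move at their own pace and stop on an object; the grip force is fixed at half the most. Time passes only in rows, so rows that repeat a pose let the fingers close. It gives the time, the measured TCP pose, the force and the opening at its end, in the units of the state.
- sense(): the state, without advancing time (a new reading comes with each control period).
- read_camera(name): name is "side" or "top"; returns the picture (400x640x3 uint8, red, green, blue); there is no depth.
- camera_info(name): a dict with "K" (3x3 intrinsics, pixels), "D" ([k1, k2, p1, p2, k3] as OpenCV has them; the pictures are not rectified), "pose" (4x4, takes a point from camera to world coordinates). Camera axes: x right, y up, looking along -z (the intrinsics and any distortion apply to the point x, -y, -z); pixel columns grow to the right and rows downward; lengths in m; the calibration is good to about 2 mm. A picture is of the moment at which its call begins. camera_info takes no time and is no camera call.
- hand_in(): hands the job in, once; it reports no verdict.
The state is a dict: "clock": time; "q": joint angles; "joint_vel": joint speeds; "effort": joint torques, N m; "eef_pos": TCP position; "tcp_rot": TCP orientation; "ft_force": force on the tool from outside, world axes, zero at the start; "moment": the same for the moment, N m; "gripper_width": finger opening in m.
Only numpy, scipy, OpenCV 4.12 (cv2) and the standard library are available. Lean on these libraries where they do the work, as an engineer would, in place of code of your own. Each camera call takes 0.05 s, during which the arm holds its last target.

## Working session

There is one attempt and no reset: what is moved stays moved. The work goes in short steps, Python scripts to look and compute and a shell command to move; the robot and the scene stay as the last step left them, time stands still between calls to the robot, and variables do not carry over. Pictures are saved under pics/ and viewed, and the job is handed in when it is done.

```bash
ls; mkdir -p pics; python3 - <<'E'
from bench import *
import cv2
s=sense();print(s)
print(tcp_to_grasp)
for n in("side","top"):
    im=read_camera(n);cv2.imwrite(f"pics/{n}0.png",im[:,:,::-1])
    c=camera_info(n);print(n,c)
E
```

```text
pics
{'clock': 0.0, 'q': array([-1.21349538,  0.61595131, -0.01262469,  1.42488264,  0.00810068,
        1.10341205, -0.04039965]), 'joint_vel': array([-3.62305494e-05, -9.34521875e-04, -7.20967599e-04,  1.70202352e-05,
        8.58580898e-04, -1.12002742e-05,  1.34157371e-03]), 'effort': array([-1.45617756e-03, -4.58936691e+01,  2.09124531e-01, -1.65742797e+01,
       -6.09526830e-02,  2.06186803e-02,  2.59321541e-04]), 'eef_pos': array([0.24304671, 0.60189073, 0.18076585]), 'tcp_rot': array([ 0.58541288, -0.39600533,  0.58692528,  0.39495601]), 'ft_force': array([-0.1756035 ,  0.26070481, -0.40852319]), 'moment': array([ 0.01234571,  0.04352504, -0.01925113]), 'gripper_width': 0.09274735218886856}
0.0188
side {'K': array([[365.82780866,   0.        , 322.48586378],
       [  0.        , 365.82780866, 196.88041152],
       [  0.        ,   0.        ,   1.        ]]), 'D': array([0.02650362, 0.        , 0.        , 0.        , 0.        ]), 'pose': array([[ 0.9535383 ,  0.18841353, -0.23508519,  0.26712844],
       [-0.30124775,  0.6061519 , -0.7360908 , -0.73515215],
       [ 0.00380787,  0.77270966,  0.6347482 ,  0.83558264],
       [ 0.        ,  0.        ,  0.        ,  1.        ]])}
top {'K': array([[476.5750923 ,   0.        , 317.19109942],
       [  0.        , 476.5750923 , 193.37292778],
       [  0.        ,   0.        ,   1.        ]]), 'D': array([-0.04299477,  0.        ,  0.        ,  0.        ,  0.        ]), 'pose': array([[ 2.11485794e-02,  9.98735130e-01, -4.56166379e-02,
         4.64371106e-01],
       [-9.99775670e-01,  2.11795235e-02,  1.95082957e-04,
         5.05136889e-02],
       [ 1.16097486e-03,  4.56022789e-02,  9.98959000e-01,
         1.52785288e+00],
       [ 0.00000000e+00,  0.00000000e+00,  0.00000000e+00,
         1.00000000e+00]])}
```

View pics/side0.png

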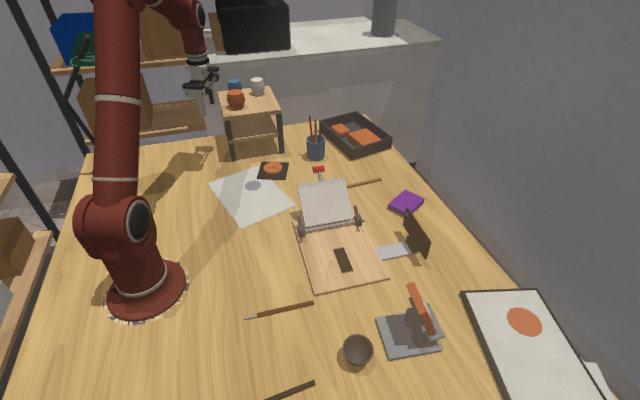

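View pics/top0.png

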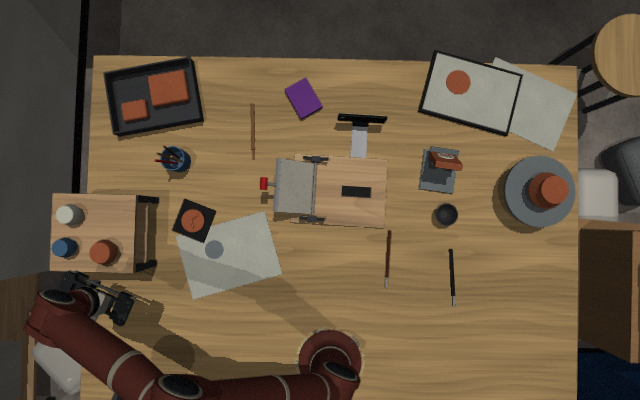

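```bash
python3 - <<'E'
import cv2,numpy as np
a=cv2.imread("pics/top0.png");b=cv2.imread("pics/side0.png")
A=cv2.resize(a[130:230,400:500],None,fx=6,fy=6,interpolation=cv2.INTER_CUBIC)
cv2.imwrite("pics/c1.png",A)
B=cv2.resize(b[270:370,360:460],None,fx=6,fy=6,interpolation=cv2.INTER_CUBIC)
cv2.imwrite("pics/c2.png",B)
C=cv2.resize(a[100:240,250:400],None,fx=4,fy=4,interpolation=cv2.INTER_CUBIC)
cv2.imwrite("pics/c3.png",C)
D=cv2.resize(b[155:300,280:440],None,fx=4,fy=4,interpolation=cv2.INTER_CUBIC)
cv2.imwrite("pics/c4.png",D)
E
```

```text
(no output)
```

View pics/c1.png

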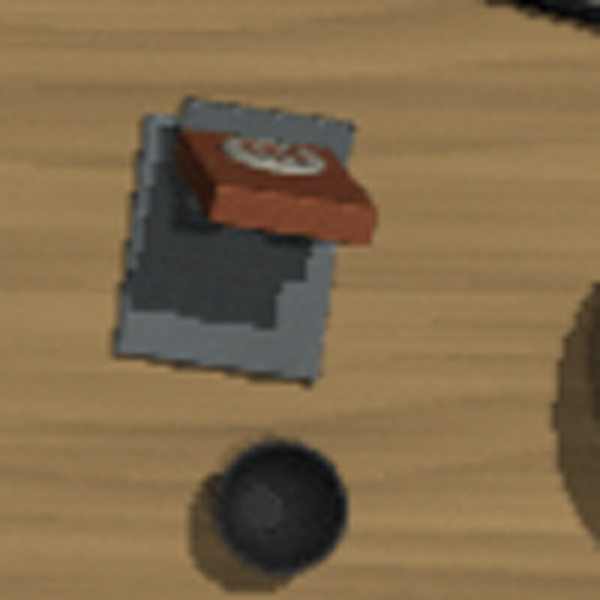

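View pics/c2.png

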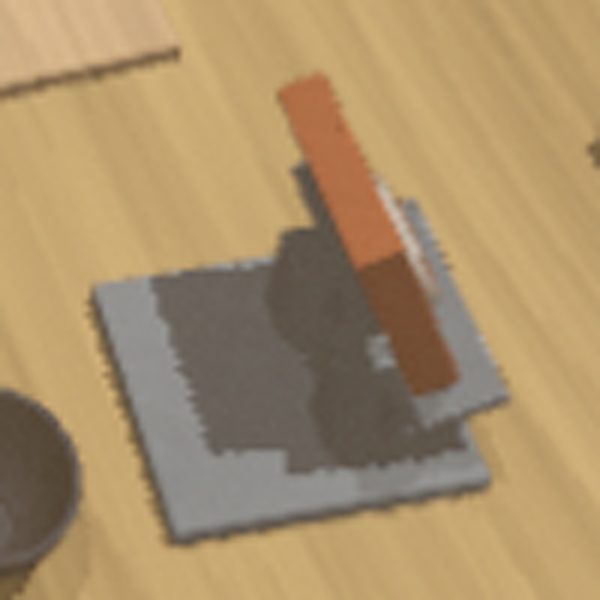

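View pics/c3.png

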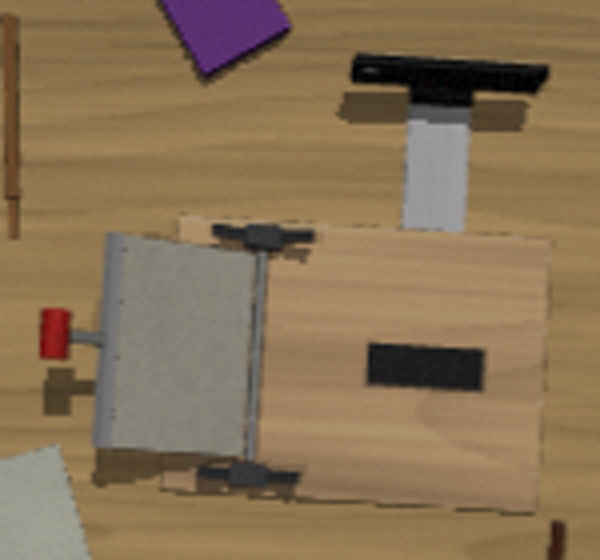

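View pics/c4.png

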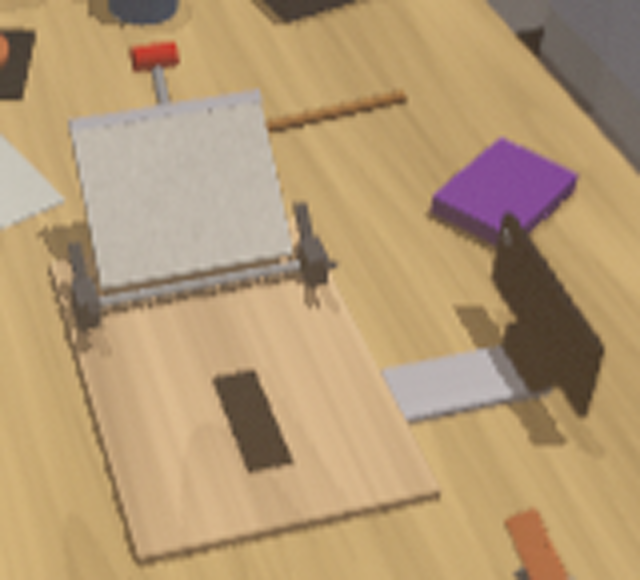

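```bash
cat > h.py <<'E'
import numpy as np,cv2
from scipy.optimize import least_squares
from scipy.spatial.transform import Rotation as R
from bench import *
CI={n:camera_info(n) for n in("side","top")}
def proj(n,P):
    c=CI[n];T=np.linalg.inv(c["pose"]);p=np.atleast_2d(P)@T[:3,:3].T+T[:3,3]
    p=p*[1,-1,-1]
    return cv2.projectPoints(p.reshape(-1,1,3),np.zeros(3),np.zeros(3),c["K"],c["D"])[0][:,0]
def un(o,s,p): p=np.array(p,float);return (p+.5)/s-.5+np.array(o)
def Rz(a): return np.array([[np.cos(a),-np.sin(a),0],[np.sin(a),np.cos(a),0],[0,0,1]])
def fit(obs,x0):  # obs: (cam, local pt, px)
    def f(v): 
        return np.concatenate([(proj(n,Rz(v[2])@np.array(P)+[v[0],v[1],0])[0]-q) for n,P,q in obs])
    r=least_squares(f,x0,loss='soft_l1');return r.x,f(r.x).reshape(-1,2)
E
cat > m1.py <<'E'
from h import *
c1=lambda *p:un((400,130),6,p);c2=lambda *p:un((360,270),6,p);c3=lambda *p:un((250,100),4,p);c4=lambda *p:un((280,155),4,p)
z=.012
k=[0,.135+.19*np.sin(.873),.024+.19*np.cos(.873)]
obs=[("top",[.017,.047,z],c3(368,342)),("top",[.017,-.047,z],c3(484,348)),("top",[-.017,-.047,z],c3(484,391)),("top",[-.017,.047,z],c3(367,385)),
("side",[-.017,.047,z],c4(214,377)),("side",[.017,.047,z],c4(255,370)),("side",[.017,-.047,z],c4(293,462)),("side",[-.017,-.047,z],c4(250,471)),
("top",[.11,.205,z],c3(180,215)),("top",[.11,-.095,z],c3(551,240)),("top",[-.11,-.095,z],c3(537,513)),
("side",[.11,-.095,z],c4(437,494)),("side",[-.11,-.095,z],c4(138,560)),
("top",k,c3(55,334)),("side",k,c4(155,56))]
v,r=fit(obs,[.45,-.05,0]);print("stand",v,"\n",r.round(1))
print("knob",Rz(v[2])@k+[v[0],v[1],0], "phone",Rz(v[2])@[.219,0,.066]+[v[0],v[1],0])
obs=[("top",[-.065,.055,.006],c1(115,353)),("top",[-.065,-.055,.006],c1(312,384)),("top",[.065,.055,.012],c1(147,115)),
("side",[-.065,.055,.012],c2(93,290)),("side",[-.065,-.055,.012],c2(172,533)),("side",[.065,-.055,.012],c2(490,478))]
v,r=fit(obs,[.5,-.3,0]);print("cradle",v,"\n",r.round(1))
# tile 
t={"fl":(c1(212,185),c2(325,72)),"fr":(c1(377,207),c2(405,248)),"br":(c1(370,243),c2(358,267)),"bl":(c1(207,222),c2(278,90))}
for n,(a,b) in t.items():
    g=lambda X:np.concatenate([proj("top",X)[0]-a,proj("side",X)[0]-b])
    s=least_squares(g,[.5,-.3,.1]);print(n,s.x.round(4),s.fun.round(1))
L={"fl":[.01,.04,.055],"fr":[.01,-.04,.055],"br":[-.01,-.04,.055],"bl":[-.01,.04,.055]}
def g(v):
    M=Rz(v[3])@R.from_euler('y',-v[4]).as_matrix();o=[]
    P=lambda l:M@np.array(l)+v[:3]
    for n in t:o+=[*(proj("top",P(L[n]))[0]-t[n][0]),*(proj("side",P(L[n]))[0]-t[n][1])]
    o+=[*(proj("side",P([.01,-.04,-.055]))[0]-c2(458,380)),*(proj("side",P([-.01,-.04,-.055]))[0]-c2(412,395))]
    return np.array(o)
s=least_squares(g,[.5,-.3,.1,0,.4],loss='soft_l1');print("tile",s.x.round(4),g(s.x).reshape(-1,2).round(1).tolist())
q=R.from_quat(np.roll(sense()["tcp_rot"],-1)).as_matrix();print("tool\n",q.round(3))
E
python3 m1.py
```

```text
stand [ 0.5417014  -0.07349153 -0.04375741] 
 [[ 0.1  0.3]
 [ 0.5  0.7]
 [-0.2  0.6]
 [-0.4  0.1]
 [-0.5  0.1]
 [ 0.  -0.3]
 [ 0.5  0.4]
 [-0.1  0.6]
 [-0.4 -0.2]
 [ 0.4 -0.3]
 [-0.1  0.2]
 [ 1.6 -1.1]
 [ 0.  -0.7]
 [ 0.1 -0. ]
 [ 0.2  0.1]]
knob [0.55397535 0.20682929 0.14608083] phone [ 0.76049177 -0.08307134  0.066     ]
cradle [ 0.61244041 -0.33689384 -0.12875615] 
 [[-0.3  0.5]
 [ 0.7  0.5]
 [ 0.4  0. ]
 [-0.3 -1.6]
 [ 0.3 -0. ]
 [ 0.5 -0.1]]
fl [ 0.6315 -0.2919  0.145 ] [ 0.  -0.1 -0.1  0. ]
fr [ 0.6207 -0.3713  0.1478] [-0.2  0.4  0.4 -0. ]
br [ 0.6037 -0.3699  0.1416] [-0.2  0.4  0.3 -0. ]
bl [ 0.6134 -0.2907  0.1394] [-0.   0.1  0.1 -0. ]
tile [ 0.6374 -0.3328  0.0928 -0.1099  0.3772] [[0.3, -0.0], [-0.1, -0.7], [-0.2, -0.1], [1.0, -0.1], [-0.5, 0.5], [0.1, 0.1], [-0.3, 0.4], [-0.4, -0.4], [0.4, 0.4], [0.0, 0.9]]
tool
 [[-0.001 -0.927  0.374]
 [-0.002  0.374  0.927]
 [-1.    -0.    -0.002]]
```

Candidates for the tile, by top-picture pixel:
- The terracotta tile leaning in the grey cradle (447,160), which has a pale round relief and was checked in the crop.
- The terracotta slabs in the tray (168,88) and (134,110).
- The purple look-alike (303,98).
- The disc picture (458,82).
- The medallion (193,220).

The cradle tile matches the description, so I'm going for that one. The knob is at (264,184) in the top picture.

```bash
python3 -m handwheel '[[[0,0,50],0],[[0,0,100],0],[[0,0,150],0],[[20,-50,150],-8],[[40,-100,150],-16],[[60,-147,150],-24],[[80,-195,150],-32],[[98,-240,150],-40],[[116,-285,150],-48],[[135,-332,150],-50]]'
python3 -m handwheel '[[[18,-45,0],-5],[[36,-90,0],-10],[[54,-135,0],-15],[[72,-180,0],-20],[[90,-225,0],-25],[[108,-270,0],-25],[[126,-315,0],-25],[[144,-360,0],-25],[[162,-405,0],-25],[[180,-450,0],-25]]'
python3 -m handwheel '[[[25,-60,0],0],[[45,-110,0],0],[[64,-152,0],0],[[64,-152,0],0],[[64,-152,0],0]]' 
python3 -c "
from h import *
print(R.from_quat(np.roll(sense()['tcp_rot'],-1)).as_matrix().round(3),sense()['q'].round(2))"
```

```text
clock: 1.1
eef_pos: [0.3753, 0.2763, 0.3317]
tcp_rot: [0.698, -0.11, 0.699, 0.11]
ft_force: [1.4, -0.3, -0.4]
gripper_width: 0.093
clock: 2.1
eef_pos: [0.5555, -0.1729, 0.3315]
tcp_rot: [0.706, 0.043, 0.706, -0.043]
ft_force: [1.2, 0.8, -0.3]
gripper_width: 0.0926
clock: 2.6
eef_pos: [0.6181, -0.3268, 0.3292]
tcp_rot: [0.704, 0.045, 0.707, -0.045]
ft_force: [0.8, 0.2, 0.1]
gripper_width: 0.0927
[[-0.004  0.126  0.992]
 [-0.     0.992 -0.126]
 [-1.    -0.001 -0.004]] [ 0.22  0.68  0.55  0.98 -0.33  1.57  0.55]
```

```bash
python3 -m handwheel '[[[4,-5,-50],0],[[4,-5,-100],0],[[4,-5,-140],0],[[4,-5,-170],0],[[4,-5,-180],0],[[4,-5,-180],0],[[4,-5,-180],0]]'
cat > look.py <<'E'
import sys
from h import *
# look.py tag cam x0 y0 w h scale ...
tag,cam,x,y,w,hh,s=sys.argv[1:8];x,y,w,hh,s=map(int,(x,y,w,hh,s))
im=read_camera(cam)[:,:,::-1];cv2.imwrite(f"pics/{tag}_full.png",im)
cv2.imwrite(f"pics/{tag}.png",cv2.resize(im[y:y+hh,x:x+w],None,fx=s,fy=s,interpolation=cv2.INTER_CUBIC))
E
python3 look.py g1 side 360 230 130 130 4
```

```text
clock: 3.3
eef_pos: [0.6244, -0.3286, 0.1542]
tcp_rot: [0.707, 0.042, 0.705, -0.043]
ft_force: [0.4, -0.5, -0.2]
gripper_width: 0.093
```

View pics/g1.png

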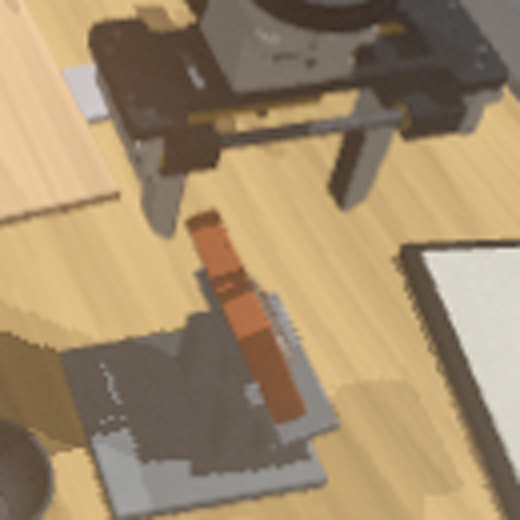

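```bash
python3 -c "
from h import *
s=sense();q=R.from_quat(np.roll(s['tcp_rot'],-1)).as_matrix()
for d in(-.0465,0,.0465): print((proj('side',s['eef_pos']+q[:,2]*d)[0]-[360,230])*4, s['eef_pos'])"
python3 -m handwheel '[[[0,-3,-15],0],[[0,-3,-25],0],[[0,-3,-34],0],[[0,-3,-34],0],[[0,-3,-34],0]]'
python3 look.py g2 side 360 230 130 130 4
```

```text
[158.87645663 263.52825352] [ 0.62452202 -0.32910951  0.15465961]
[238.90772416 250.75318903] [ 0.62452202 -0.32910951  0.15465961]
[317.81555551 238.22681469] [ 0.62452202 -0.32910951  0.15465961]
clock: 3.85
eef_pos: [0.6231, -0.3314, 0.1175]
tcp_rot: [0.706, 0.043, 0.706, -0.043]
ft_force: [0.4, -0.2, 0.6]
gripper_width: 0.093
```

View pics/g2.png

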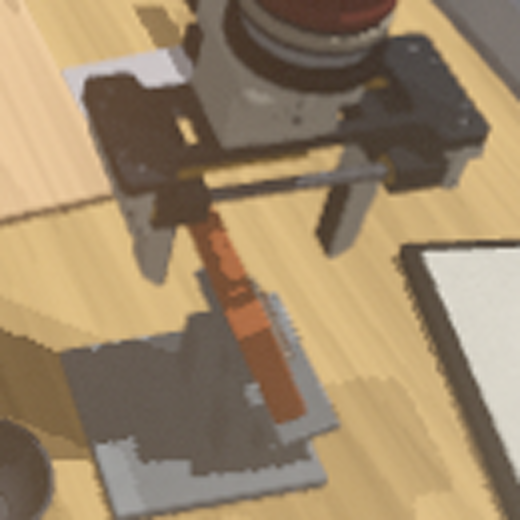

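```bash
python3 -c "
from h import *
s=sense();q=R.from_quat(np.roll(s['tcp_rot'],-1)).as_matrix()
for c,o in(('side',(360,230)),('top',(400,130))):
 for d in(-.0465,0,.0465): print((proj(c,s['eef_pos']+q[:,2]*d)[0]-o)*4, s['eef_pos'])"
python3 look.py g3 top 400 130 110 100 5
```

```text
[150.29211059 306.605664  ] [ 0.62336163 -0.3316493   0.11799128]
[228.35737563 294.05778728] [ 0.62336163 -0.3316493   0.11799128]
[305.33056934 281.7577109 ] [ 0.62336163 -0.3316493   0.11799128]
[175.81343803 199.14540133] [ 0.62336163 -0.3316493   0.11799128]
[183.84779973 137.53507492] [ 0.62336163 -0.3316493   0.11799128]
[191.80661253  76.1511589 ] [ 0.62336163 -0.3316493   0.11799128]
```

View pics/g3.png

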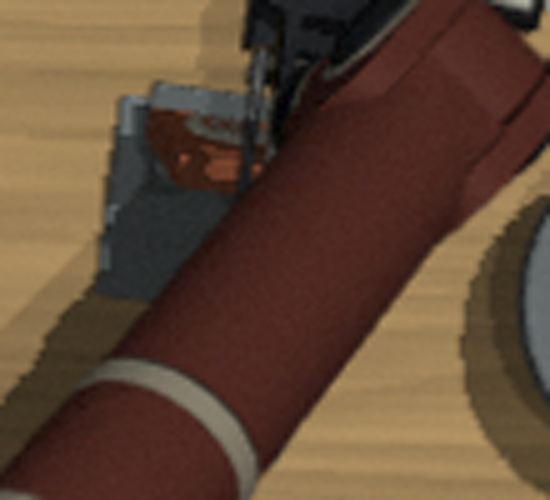

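```bash
python3 -c "
from h import *
s=sense();q=R.from_quat([-.396,.587,.395,.5854]).as_matrix()
e=np.array([.243,.602,.181])
for c,o in(('side',(160,40)),('top',(50,260))):
 im=cv2.imread(f'pics/{c}0.png')[o[1]:o[1]+100,o[0]:o[0]+110]
 im=cv2.resize(im,None,fx=5,fy=5,interpolation=cv2.INTER_CUBIC)
 for d in(-.0465,0,.0465):
  p=(proj(c,e+q[:,2]*d)[0]-o)*5+2;cv2.circle(im,tuple(int(a) for a in p),3,(0,255,0),-1)
 cv2.imwrite(f'pics/s_{c}.png',im)
for c,o,f in (('side',(360,230),'g2'),):
 im=cv2.imread('pics/g2.png');q=R.from_quat(np.roll(s['tcp_rot'],-1)).as_matrix()
 for d in(-.0465,0,.0465):
  for w in (-.0075,.0075):
   p=(proj(c,s['eef_pos']+q[:,2]*d+q[:,1]*w)[0]-o)*4+2;cv2.circle(im,tuple(int(a) for a in p),2,(0,255,0),-1)
 cv2.imwrite('pics/g2m.png',im)
print(proj('side',[0,0,0]),proj('top',[0,0,0]))
"
```

```text
[[147.31442516 288.37566422]] [[329.44378669 361.70419771]]
```

View pics/s_side.png

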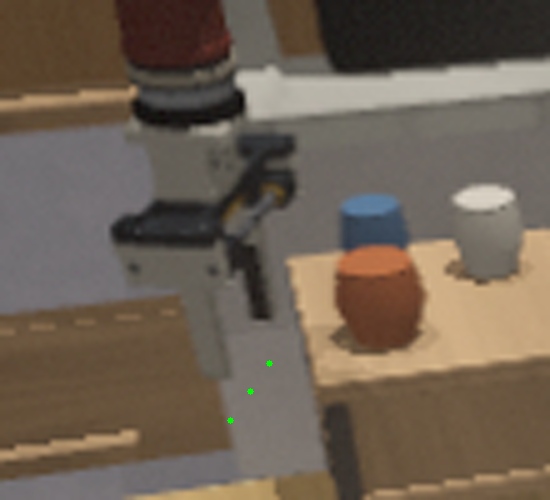

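View pics/s_top.png

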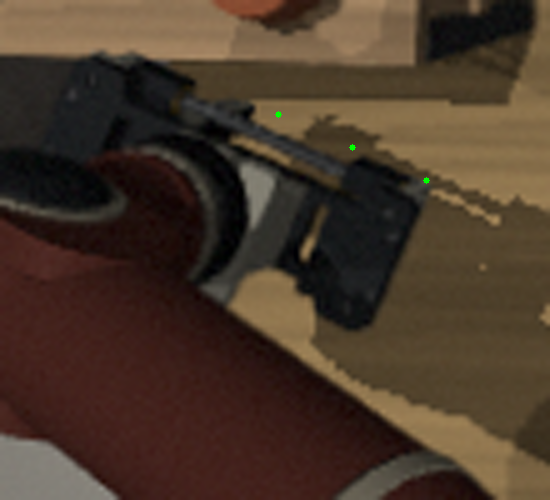

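View pics/g2m.png

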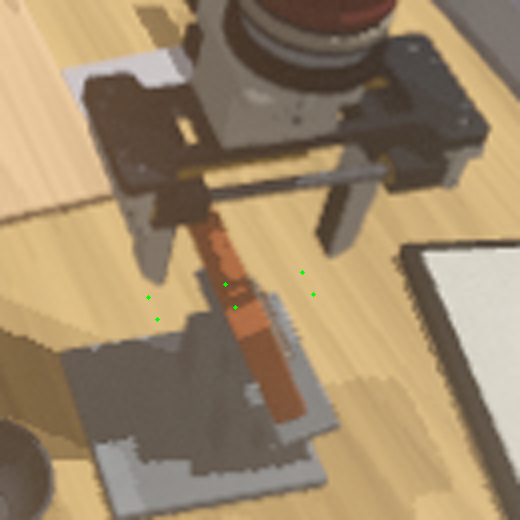

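```bash
python3 -c "
from h import *
im=cv2.imread('pics/top0.png')[265:335,60:150];cv2.imwrite('pics/t.png',cv2.resize(im,None,fx=8,fy=8,interpolation=cv2.INTER_CUBIC))
im=cv2.imread('pics/side0.png')[60:120,175:225];cv2.imwrite('pics/s.png',cv2.resize(im,None,fx=10,fy=10,interpolation=cv2.INTER_CUBIC))
"
```

```text
(no output)
```

View pics/t.png

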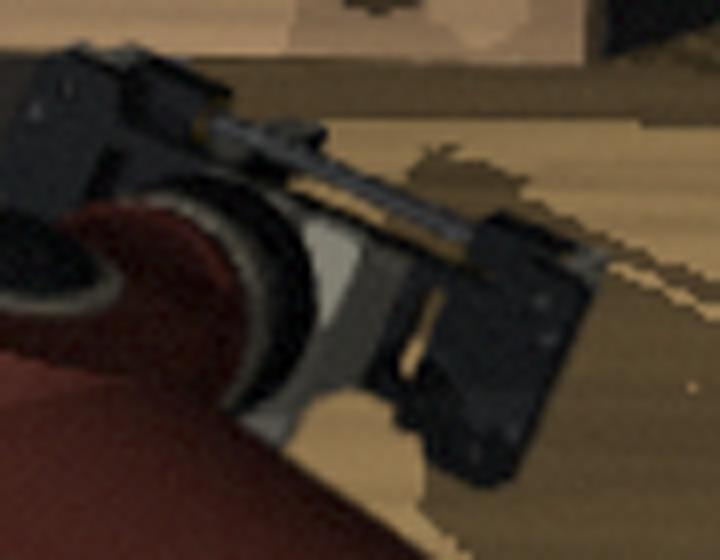

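View pics/s.png

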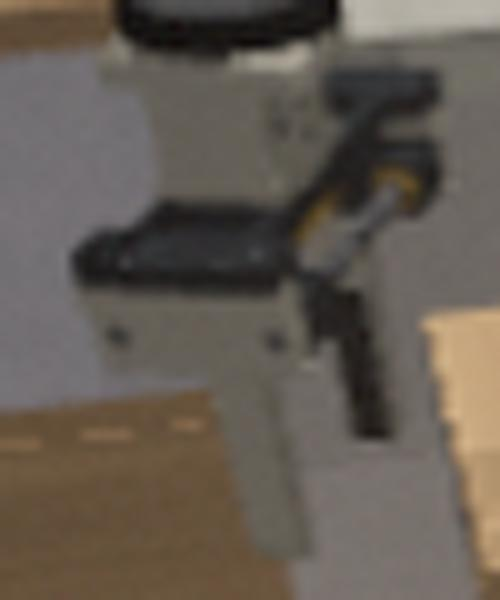

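```bash
python3 -c "
from h import *
e=np.array([.243,.602,.181]);z=np.array([.374,.927,0])
P=[]
for a,b in(((480,240),(330,275)),((215,130),(400,195))):
  a=un((60,265),8,a);b=un((175,60),10,b)
  s=least_squares(lambda X:np.concatenate([proj('top',X)[0]-a,proj('side',X)[0]-b]),[.3,.6,.2]);print(s.x,s.fun,(s.x-e)@z, (s.x-e)@[-.927,.374,0]);P.append(s.x)
print((P[0]+P[1])/2-e)
"
```

```text
[0.25492589 0.54416332 0.32361846] [ 0.08767453 -0.85353415 -1.13332258 -0.00869205] -0.049154320997819766 -0.032686222590993526
[0.28503126 0.63550053 0.31362536] [ 0.07156161 -0.61204923 -0.85881109 -0.00341323] 0.046774685849388674 -0.02643377813693199
[ 0.02697858 -0.01216807  0.13762191]
```

```bash
python3 -c "
from h import *
e=np.array([.243,.602,.181]);z=np.array([.374,.927,0]);y=np.array([-.927,.374,0])
for name,px in(('near',un((175,60),10,(285,553))),('far',un((175,60),10,(372,437)))):
  for w in(-.01,0,.01):
   s=least_squares(lambda v:proj('side',e+z*v[0]+y*w+[0,0,v[1]])[0]-px,[0,0]);print(name,w,s.x.round(4))
s=sense();e=s['eef_pos'];q=R.from_quat(np.roll(s['tcp_rot'],-1)).as_matrix();z=q[:,2];y=q[:,1]
for name,px in(('near',un((360,230),4,(155,282))),('far',un((360,230),4,(332,255)))):
  for w in(-.01,0,.01):
   r=least_squares(lambda v:proj('side',e+z*v[0]+y*w+[0,0,v[1]])[0]-px,[0,0]);print(name,w,r.x.round(4))
"
```

```text
near -0.01 [-0.0749  0.0503]
near 0 [-0.0523  0.0385]
near 0.01 [-0.0298  0.0268]
far -0.01 [0.0237 0.0484]
far 0 [0.0482 0.0366]
far 0.01 [0.0727 0.0247]
near -0.01 [-0.0541  0.0406]
near 0 [-0.0483  0.025 ]
near 0.01 [-0.0425  0.0094]
far -0.01 [0.0481 0.0397]
far 0 [0.0562 0.024 ]
far 0.01 [0.0643 0.0084]
```

```bash
python3 -m handwheel '[[[0,0,-8],0],[[0,0,-15],0],[[0,0,-20],0],[[0,0,-20],0]]' -0.3
python3 look.py g4 side 360 230 130 130 4; python3 -c "
from h import *
print(sense()['gripper_width'],sense()['eef_pos'])
for z in (.12,.13,.14,.147):print((proj('side',[.617+(.147-z)*.42,-.331,z])[0]-[360,230])*4)"
```

```text
clock: 4.35
eef_pos: [0.6225, -0.3309, 0.0965]
tcp_rot: [0.705, 0.044, 0.707, -0.043]
ft_force: [0.2, 0.6, -1.0]
gripper_width: 0.0655
0.06260701899480893 [ 0.62288903 -0.33119488  0.09713523]
[236.20185638 288.81145502]
[232.54418553 280.20008848]
[228.82295639 271.4380407 ]
[226.17937373 265.21279066]
```

View pics/g4.png

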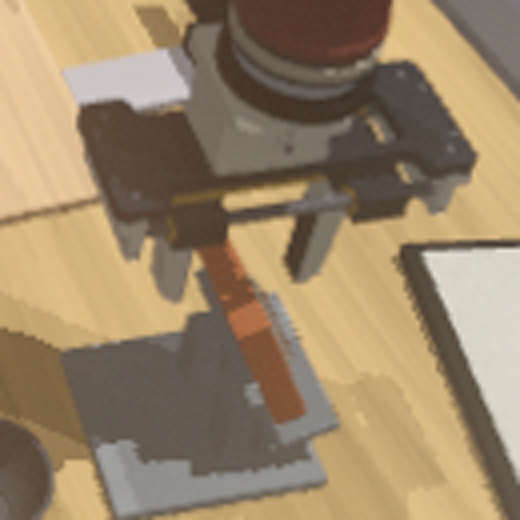

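```bash
python3 -m handwheel '[[[0,0,0],0],[[0,0,0],0],[[0,0,0],0],[[0,0,0],0]]' 0.15
python3 look.py g5 side 360 230 130 130 4; python3 -c "
from h import *
s=sense();print(s['gripper_width'],s['eef_pos'],s['ft_force'])"
```

```text
clock: 4.8
eef_pos: [0.6233, -0.3316, 0.0982]
tcp_rot: [0.706, 0.043, 0.706, -0.043]
ft_force: [0.7, 0.0, 0.0]
gripper_width: 0.0403
0.03953749187686557 [ 0.62328916 -0.33158984  0.09815629] [-0.55949684 -0.00588114 -0.48751023]
```

View pics/g5.png

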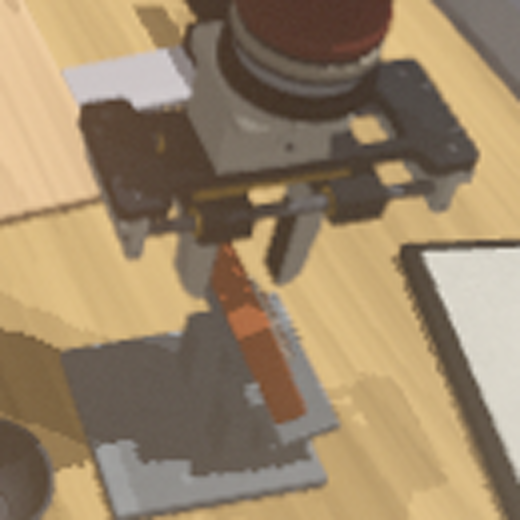

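```bash
python3 -m handwheel '[[[0,0,0],0],[[0,0,0],0],[[0,0,0],0],[[0,0,0],0]]' 0.4
python3 look.py g6 side 360 230 130 130 4; python3 -c "
from h import *
s=sense();print(s['gripper_width'],s['eef_pos'],s['ft_force'],s['moment'])"
```

```text
clock: 5.25
eef_pos: [0.6227, -0.3317, 0.098]
tcp_rot: [0.705, 0.043, 0.706, -0.043]
ft_force: [-1.4, 0.8, 1.0]
gripper_width: 0.0279
0.02815284237590322 [ 0.6227812  -0.33168034  0.09802296] [-0.98983656  0.90734292  1.55674162] [-0.02646361  0.45474881 -0.00526523]
```

View pics/g6.png

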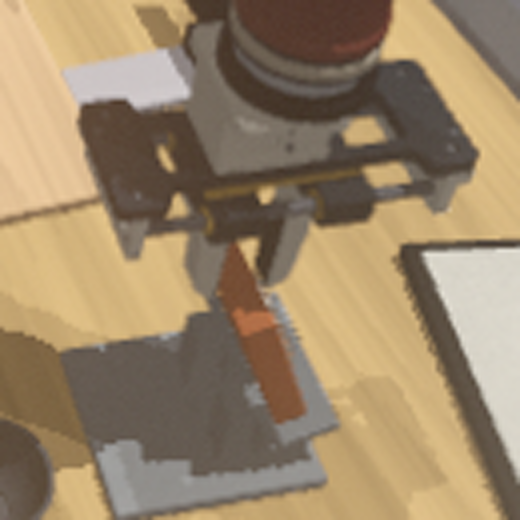

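```bash
python3 -m handwheel '[[[2,0,5],0],[[4,0,10],0],[[6,0,15],0],[[8,0,20],0],[[8,0,25],0],[[8,0,30],0]]' 0.6
python3 look.py g7 side 360 210 130 130 4; python3 -c "
from h import *
s=sense();print(s['gripper_width'],s['eef_pos'],s['ft_force'],s['moment'])"
```

```text
clock: 5.9
eef_pos: [0.6312, -0.3314, 0.1282]
tcp_rot: [0.706, 0.043, 0.706, -0.043]
ft_force: [1.1, -0.3, -2.4]
gripper_width: 0.0216
0.021271848115768738 [ 0.63160032 -0.33189519  0.12936028] [-0.36519142 -0.39498918 -3.22605302] [-0.05073243  0.07442961 -0.03523086]
```

View pics/g7.png

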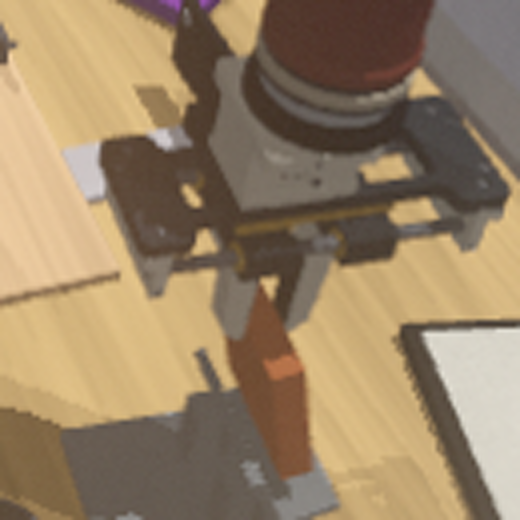

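```bash
python3 -m handwheel '[[[0,0,25],0],[[0,0,50],0],[[0,0,80],0],[[-10,30,80],1],[[-23,65,80],2],[[-37,105,80],3],[[-51,145,80],4],[[-65,185,80],4.7],[[-78,225,80],4.7],[[-88,250,80],4.7]]' 1
python3 -m handwheel '[[[-2,8,-10],0],[[-2,8,-40],0],[[-2,8,-60],0],[[-2,8,-70],0],[[-2,8,-70],0],[[-2,8,-70],0],[[-2,8,-70],0]]'
python3 look.py p1 side 290 150 160 140 5; python3 look.py p1t top 300 140 110 100 6; python3 -c "
from h import *
s=sense();print(s['gripper_width'],s['eef_pos'],s['ft_force'],s['moment'],R.from_quat(np.roll(s['tcp_rot'],-1)).as_matrix()[:,2])"
```

```text
clock: 6.95
eef_pos: [0.5422, -0.0772, 0.2081]
tcp_rot: [0.707, 0.014, 0.707, -0.012]
ft_force: [0.6, 0.1, -3.7]
gripper_width: 0.0206
clock: 7.65
eef_pos: [0.5423, -0.0743, 0.1391]
tcp_rot: [0.708, 0.014, 0.706, -0.015]
ft_force: [0.7, 0.5, -3.7]
gripper_width: 0.0201
0.019797277968036247 [ 0.54201563 -0.07394665  0.13893259] [-0.07726651 -0.23169103 -3.20599603] [-0.06046012  0.14003978  0.01219738] [ 0.99918942 -0.04019741  0.00215979]
```

View pics/p1.png

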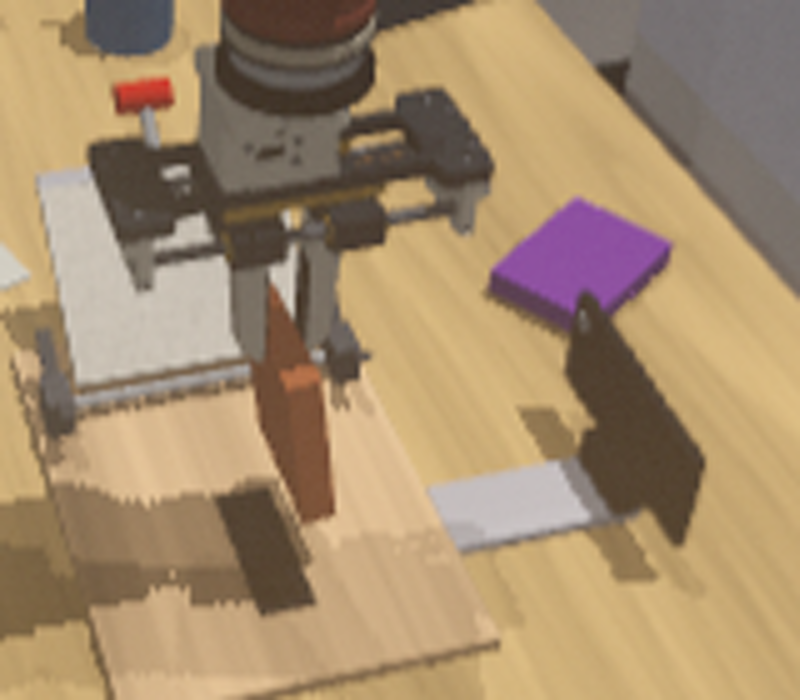

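View pics/p1t.png

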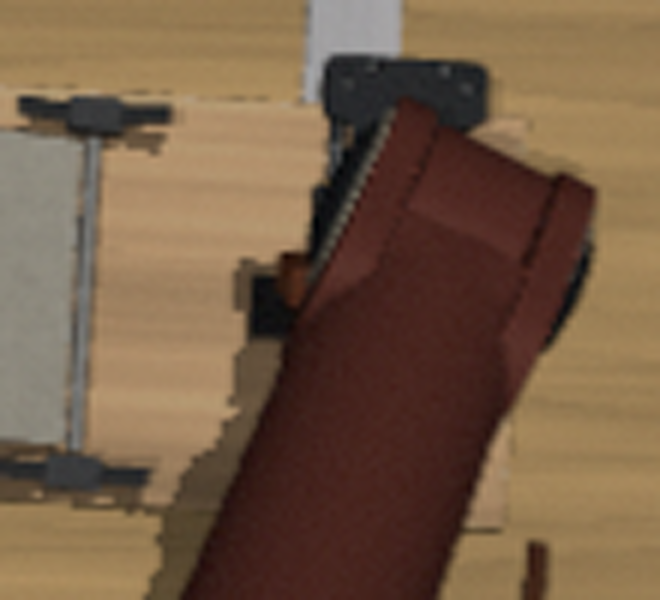

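```bash
cat > tf.py <<'E'
from h import *
def tilefit(obs,yaw,x0,tilt=False):
    def g(v):
        M=Rz(yaw)@R.from_euler('y',v[3] if tilt else 0).as_matrix()
        return np.concatenate([(proj(c,M@np.array(L)+v[:3])[0]-p)[m] for c,L,p,m in obs])
    s=least_squares(g,x0,loss='soft_l1');return s.x,g(s.x)
E
python3 -c "
from tf import *
a=lambda *p:un((290,150),5,p);t=lambda *p:un((300,140),6,p)
A=slice(0,2)
o=[('side',[-.01,-.04,.055],a(282,376),A),('side',[.01,-.04,.055],a(318,368),A),('side',[-.01,-.04,-.055],a(303,522),A),('side',[.01,-.04,-.055],a(333,514),A),
('top',[.01,.04,.055],t(279,254),A),('top',[-.01,.04,.055],t(282,305),slice(1,2))]
x,r=tilefit(o,-.042,[.54,-.07,.15,0],True);print(x,r.round(1))
x,r=tilefit(o[:4],-.042,[.54,-.07,.15,0],True);print(x,r.round(1))
"
```

```text
[ 0.55065094 -0.06985202  0.13119271 -0.12389722] [ 0.6  0.9  0.8  0.4 -0.7 -0.6  0.2 -1.  -0.2  1.5  0. ]
[ 0.53725855 -0.09817045  0.16285597 -0.13962359] [-0.2  0.5  0.4 -0.2 -0.7  0.2  0.5 -0.4]
```

```bash
python3 -c "
from tf import *
o=np.array([290,150])
f=lambda P:(proj('side',P)[0]-o)*5+2
c=np.array([.5417,-.0735,.0]);z=np.array([.9991,-.042,0]);y=np.array([.042,.9991,0])
for h in (.16,.21,.26,.31):
  print(h,[f(c+z*d+y*-.03+[0,0,h]).round(0).tolist() for d in(-.09,0,.09)])
p=f(c-y*.04-z*.01+[0,0,.2]);q=f(c-y*.04-z*.01+[0,0,.09]);print(p,q,(q-p))
im=cv2.imread('pics/p1_full.png')[150:220,300:400];cv2.imwrite('pics/t.png',cv2.resize(im,None,fx=8,fy=8,interpolation=cv2.INTER_CUBIC))
im=cv2.imread('pics/p1_full.png')[195:280,320:380];cv2.imwrite('pics/s.png',cv2.resize(im,None,fx=7,fy=7,interpolation=cv2.INTER_CUBIC))
"
```

```text
0.16 [[127.0, 436.0], [294.0, 404.0], [454.0, 373.0]]
0.21 [[126.0, 365.0], [299.0, 333.0], [464.0, 303.0]]
0.26 [[125.0, 289.0], [304.0, 258.0], [475.0, 228.0]]
0.31 [[124.0, 207.0], [309.0, 176.0], [487.0, 147.0]]
[285.03900156 364.22158079] [275.83712173 511.96825841] [ -9.20187983 147.74667762]
```

View pics/t.png

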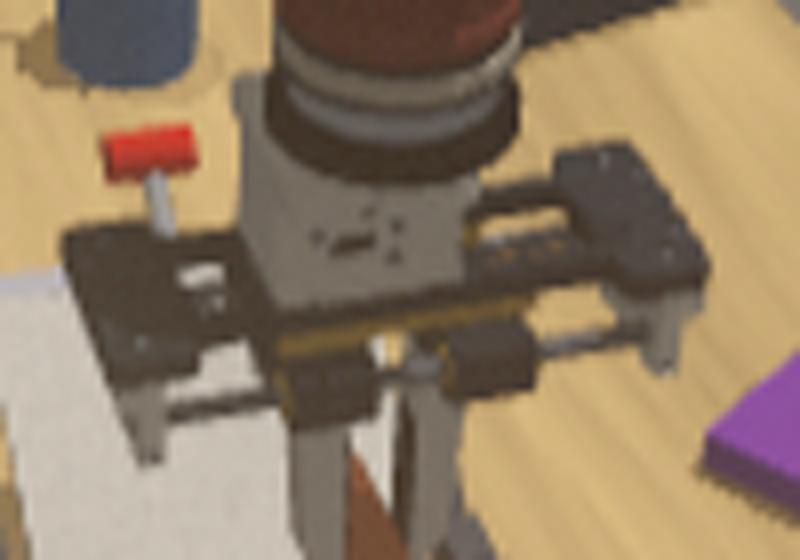

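View pics/s.png

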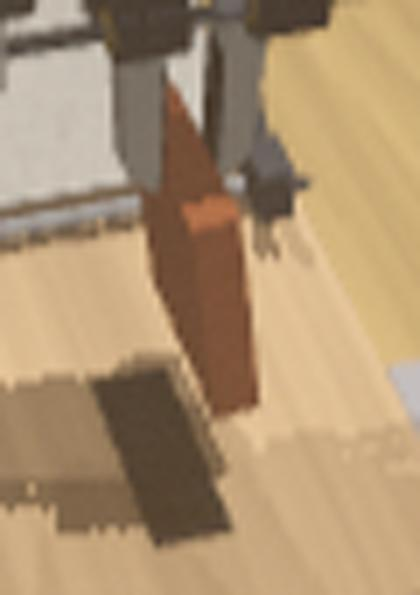

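```bash
python3 -m handwheel '[[[-5,-1,-15],0],[[-10,-2,-30],0],[[-14,-3,-45],0],[[-14,-3,-45],0],[[-14,-3,-45],0],[[-14,-3,-45],0]]'
python3 look.py p2 side 310 190 100 100 6; python3 look.py p2t top 320 150 80 80 8; python3 -c "
from h import *
s=sense();print(s['gripper_width'],s['eef_pos'],s['ft_force'],s['moment'])"
```

```text
clock: 8.35
eef_pos: [0.5286, -0.0767, 0.0941]
tcp_rot: [0.708, 0.014, 0.706, -0.014]
ft_force: [0.5, -0.1, -3.0]
gripper_width: 0.0203
0.02007301118832903 [ 0.52823272 -0.07661043  0.09387738] [ 0.20531568 -0.33733307 -3.39855908] [-0.08265809  0.08395898 -0.02991854]
```

View pics/p2.png

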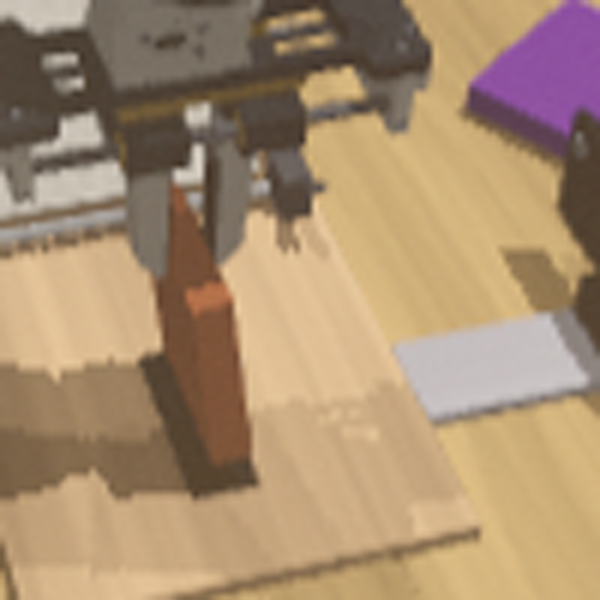

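View pics/p2t.png

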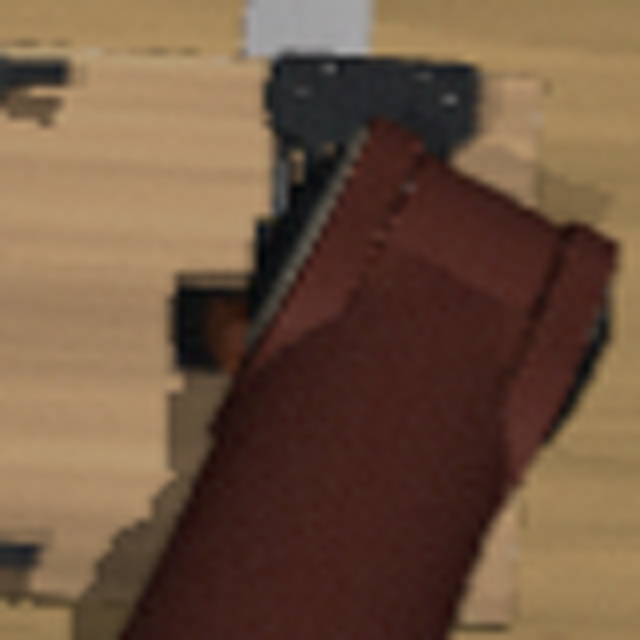

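```bash
python3 -c "
from tf import *
a=lambda *p:un((310,190),6,p);t=lambda *p:un((320,150),8,p)
A=slice(0,2)
o=[('side',[-.01,-.04,.055],a(187,307),A),('side',[.01,-.04,.055],a(233,293),A),('side',[-.01,-.04,-.055],a(213,467),A),('side',[.01,-.04,-.055],a(250,453),A),('side',[-.01,.04,-.055],a(164,352),A),
('top',[.01,.04,.055],t(206,301),A),('top',[-.01,.04,.055],t(213,367),slice(1,2))]
x,r=tilefit(o,-.042,[.54,-.07,.1,0],True);print(x,r.round(1))
x,r=tilefit(o[:5],-.042,[.54,-.07,.1,0],True);print(x,r.round(1))
b=x[:3]
M=Rz(-.042)@R.from_euler('y',x[3]).as_matrix();print(M@[-.01,0,-.055]+b)
"
```

```text
[ 0.53880198 -0.07085002  0.07893287 -0.12537436] [ 0.9  0.4  0.4  0.7 -0.3 -0.3  0.3  0.  -0.3 -1.4 -0.3  1.5  0. ]
[ 0.53265573 -0.08366276  0.0945712  -0.14035555] [ 0.2  0.3 -0.1  0.4 -0.2 -0.1  0.4  0.1 -0.4 -1.5]
[ 0.53045024 -0.08357008  0.0387131 ]
```

```bash
python3 -m handwheel '[[[-2,-1,-3],0],[[-4,-2,-6],0],[[-4,-2,-8],0],[[-4,-2,-8],0]]'
python3 -m handwheel '[[[0,0,-2],0],[[0,0,-2],0],[[0,0,-2],0]]'
python3 -m handwheel '[[[0,0,-2],0],[[0,0,-2],0],[[0,0,-2],0]]'
```

```text
clock: 8.85
eef_pos: [0.5228, -0.0785, 0.0846]
tcp_rot: [0.707, 0.014, 0.707, -0.014]
ft_force: [0.2, 0.1, -3.9]
gripper_width: 0.0201
clock: 9.15
eef_pos: [0.5233, -0.0785, 0.0829]
tcp_rot: [0.707, 0.014, 0.707, -0.014]
ft_force: [-0.7, -0.3, -3.8]
gripper_width: 0.0202
clock: 9.45
eef_pos: [0.5232, -0.0785, 0.0809]
tcp_rot: [0.707, 0.014, 0.707, -0.014]
ft_force: [0.5, -0.6, -3.0]
gripper_width: 0.0204
```

```bash
for i in 1 2 3; do :; done; python3 -m handwheel '[[[0,0,-2],0],[[0,0,-2],0],[[0,0,-2],0]]'
python3 -m handwheel '[[[0,0,-2],0],[[0,0,-2],0],[[0,0,-2],0]]'
python3 look.py p3 side 310 190 100 100 6; python3 look.py p3t top 320 150 80 80 8
```

```text
clock: 9.75
eef_pos: [0.5231, -0.0785, 0.0788]
tcp_rot: [0.707, 0.014, 0.707, -0.014]
ft_force: [-0.3, 0.9, -3.5]
gripper_width: 0.0201
clock: 10.05
eef_pos: [0.5231, -0.0785, 0.0769]
tcp_rot: [0.707, 0.014, 0.707, -0.014]
ft_force: [0.6, 1.3, -2.7]
gripper_width: 0.0204
```

View pics/p3.png

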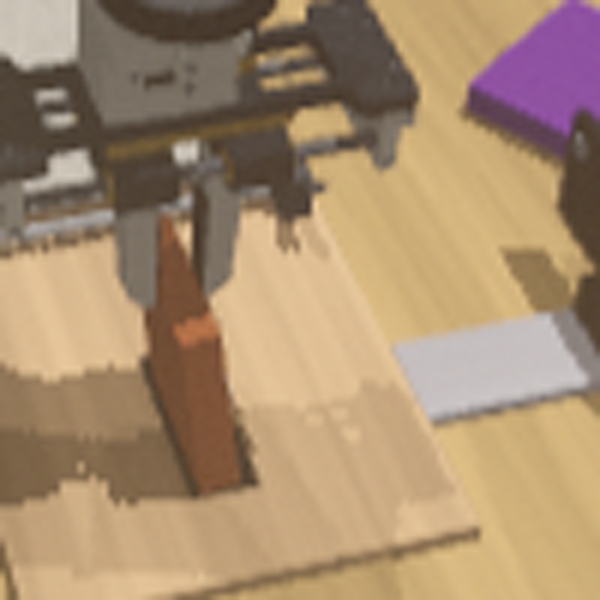

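```bash
python3 -m handwheel '[[[0,0,-2],0],[[0,0,-2],0],[[0,0,-2],0]]'
python3 -m handwheel '[[[0,0,-2],0],[[0,0,-2],0],[[0,0,-2],0]]'
```

```text
clock: 10.45
eef_pos: [0.5235, -0.0785, 0.0752]
tcp_rot: [0.707, 0.014, 0.707, -0.014]
ft_force: [-0.5, 1.2, -0.6]
gripper_width: 0.0199
clock: 10.75
eef_pos: [0.5253, -0.0787, 0.0749]
tcp_rot: [0.709, 0.014, 0.705, -0.014]
ft_force: [-1.0, 0.2, 8.3]
gripper_width: 0.0201
```

View pics/p3t.png

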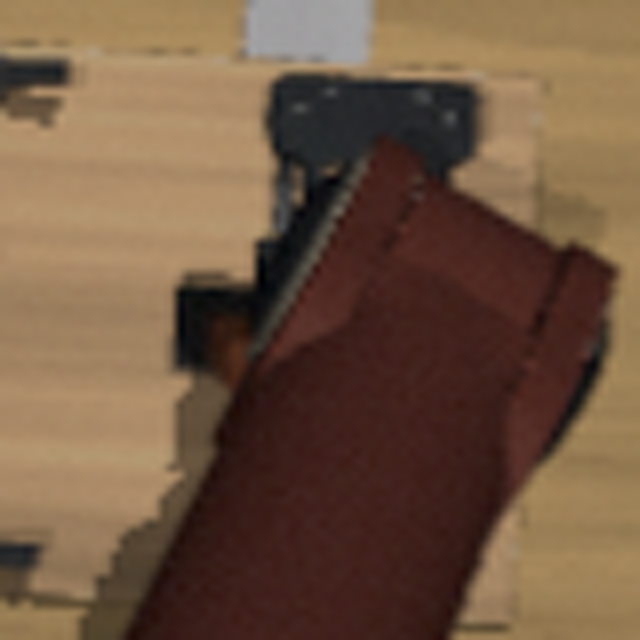

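```bash
python3 -m handwheel '[[[0,0,2],0],[[0,0,2],0]]'
python3 -m handwheel '[[[0,0,0],0],[[0,0,0],0],[[0,0,0],0],[[0,0,0],0]]' 0.4
python3 look.py p4 side 310 190 100 100 6
```

```text
clock: 10.95
eef_pos: [0.5232, -0.0784, 0.075]
tcp_rot: [0.707, 0.014, 0.707, -0.014]
ft_force: [-0.1, 0.8, 1.9]
gripper_width: 0.0202
clock: 11.35
eef_pos: [0.5233, -0.0787, 0.0749]
tcp_rot: [0.707, 0.014, 0.707, -0.014]
ft_force: [0.4, -0.8, 1.1]
gripper_width: 0.0275
```

View pics/p4.png

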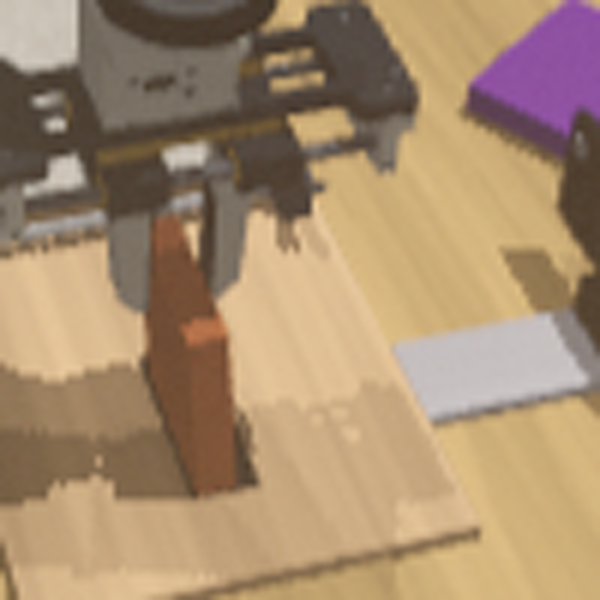

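```bash
python3 -m handwheel '[[[0,0,0],0],[[0,0,0],0],[[0,0,0],0],[[0,0,0],0],[[0,0,0],0]]' 0.05
python3 look.py p5 side 310 190 100 100 6
```

```text
clock: 11.9
eef_pos: [0.5232, -0.0786, 0.0749]
tcp_rot: [0.707, 0.014, 0.707, -0.014]
ft_force: [-0.0, 0.5, -0.6]
gripper_width: 0.044
```

View pics/p5.png

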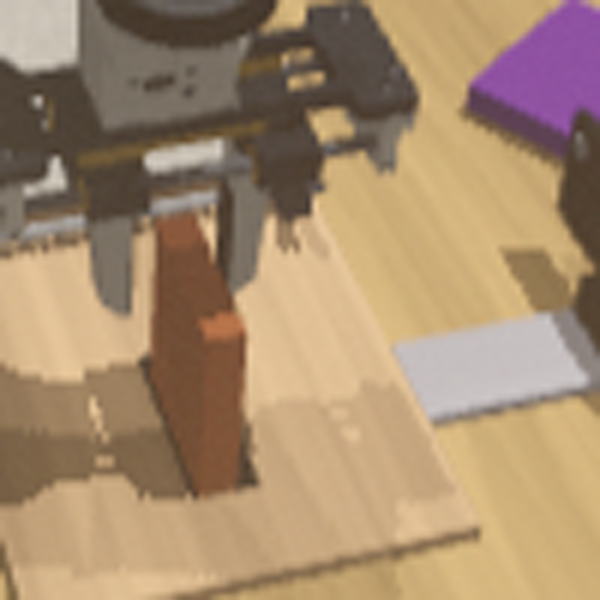

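```bash
python3 -m handwheel '[[[0,0,0],0],[[0,0,0],0],[[0,0,0],0],[[0,0,0],0],[[0,0,0],0]]' -0.5
python3 -m handwheel '[[[8,0,10],0],[[8,0,20],0],[[8,0,40],0],[[8,0,70],0],[[8,0,110],0],[[8,0,150],0],[[8,0,150],0]]'
python3 look.py p6 side 310 170 120 120 5;  python3 look.py p6t top 320 150 80 80 8
```

```text
clock: 12.45
eef_pos: [0.5232, -0.0785, 0.0749]
tcp_rot: [0.707, 0.014, 0.707, -0.014]
ft_force: [-0.4, 0.3, 0.6]
gripper_width: 0.0696
clock: 13.15
eef_pos: [0.5346, -0.0801, 0.2309]
tcp_rot: [0.711, 0.014, 0.703, -0.015]
ft_force: [-0.0, -0.3, 0.2]
gripper_width: 0.0697
```

View pics/p6.png

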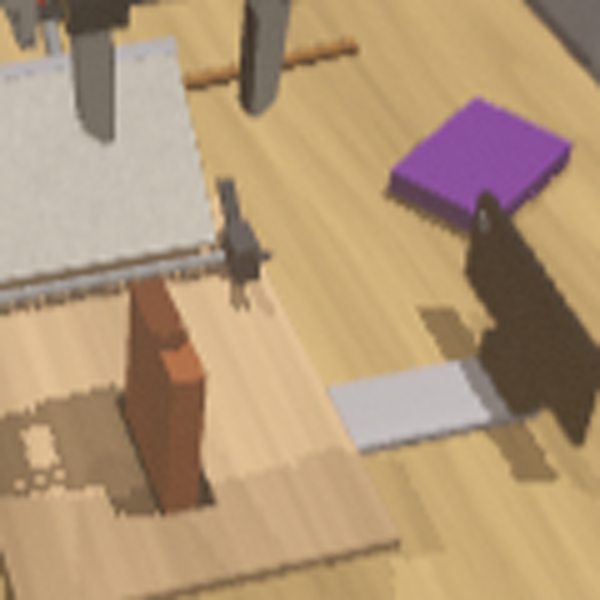

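View pics/p6t.png

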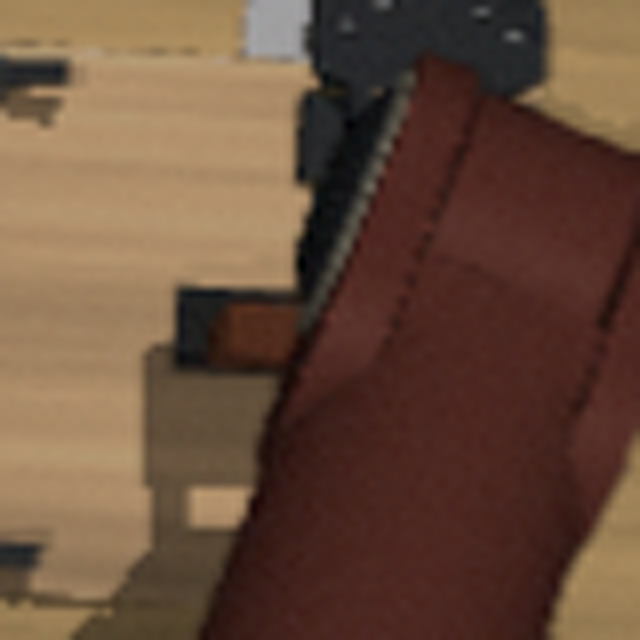

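```bash
python3 -m handwheel '[[[4,45,15],0],[[8,90,15],0],[[12,135,15],0],[[16,180,15],0],[[20,225,15],0],[[22,270,15],0],[[22,286,15],0],[[22,286,15],0],[[22,286,15],0]]' -0.2
python3 look.py k1 side 270 110 150 150 5;  python3 look.py k1t top 230 140 160 110 5
```

```text
clock: 14.15
eef_pos: [0.5528, 0.2049, 0.239]
tcp_rot: [0.706, 0.014, 0.708, -0.016]
ft_force: [0.5, -0.8, 0.4]
gripper_width: 0.0557
```

View pics/k1.png

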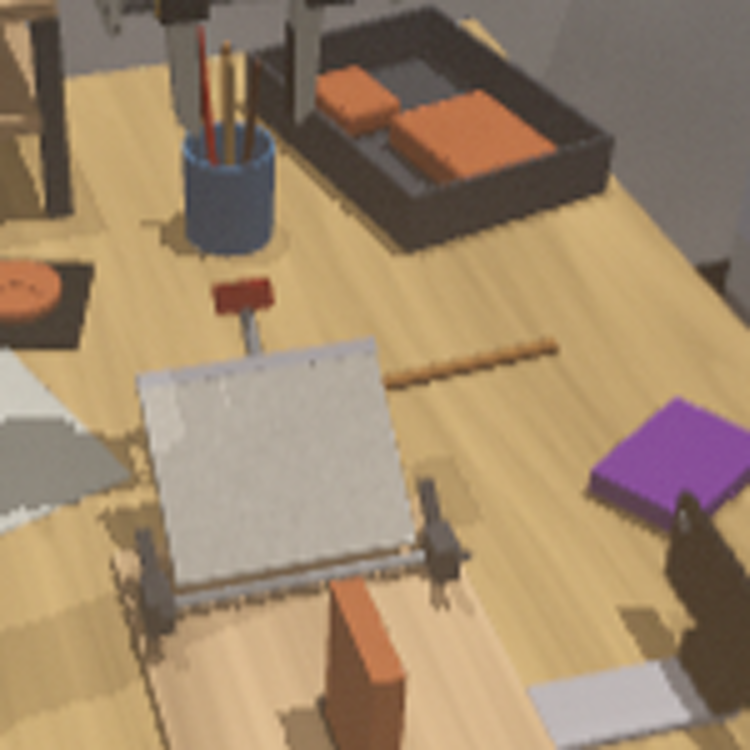

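View pics/k1t.png

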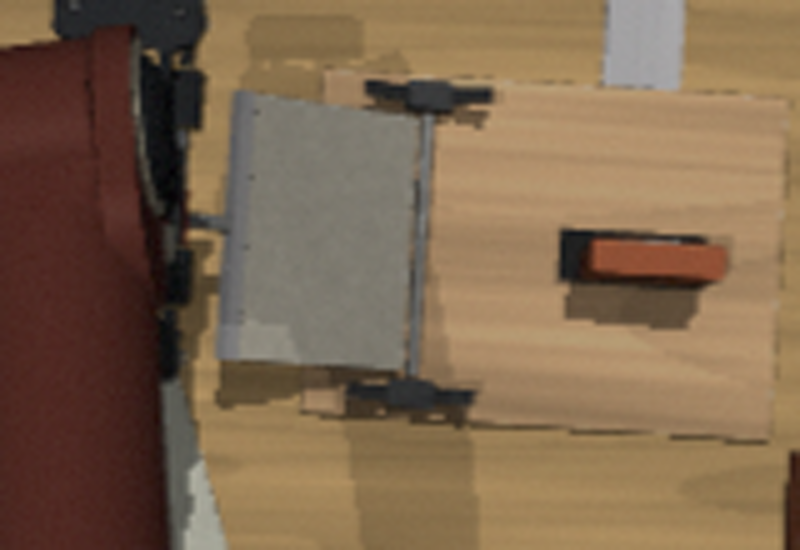

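```bash
python3 -c "
from h import *
t=lambda *p:un((230,140),5,p);a=lambda *p:un((310,170),5,p);k=lambda *p:un((270,110),5,p)
o=[('top',[.01,.04,.122],t(592,240)),('top',[.01,-.04,.122],t(726,247)),('top',[-.01,-.04,.122],t(722,285)),('top',[-.01,.04,.122],t(585,275)),
('side',[.01,-.04,.122],a(204,373)),('side',[-.01,-.04,.122],a(162,382)),('side',[-.01,-.04,.012],a(163,513)),('side',[.01,-.04,.012],a(202,502)),
('side',[.01,.04,.122],k(362,583)),('side',[-.01,.04,.122],k(331,587)),('side',[.01,-.04,.122],k(404,676))]
v,r=fit(o,[.54,-.07,-.04]);print(v,r.round(1).tolist())
s=sense();print(s['eef_pos'],R.from_quat(np.roll(s['tcp_rot'],-1)).as_matrix().round(3).tolist(),s['gripper_width'])
im=cv2.imread('pics/k1_full.png')[90:180,290:350];cv2.imwrite('pics/s.png',cv2.resize(im,None,fx=7,fy=7,interpolation=cv2.INTER_CUBIC))
"
```

```text
[ 0.53527516 -0.07904743 -0.05608295] [[-0.3, 0.0], [-0.1, 0.7], [0.2, -0.2], [0.6, -0.2], [0.3, 0.3], [1.5, -0.2], [-0.2, 0.4], [-1.3, 1.2], [0.1, -2.0], [-0.6, -1.6], [0.3, -0.3]]
[0.553448   0.20390374 0.23992041] [[-0.0, 0.045, 0.999], [-0.002, 0.999, -0.045], [-1.0, -0.002, -0.0]] 0.055904706453799365
```

View pics/s.png

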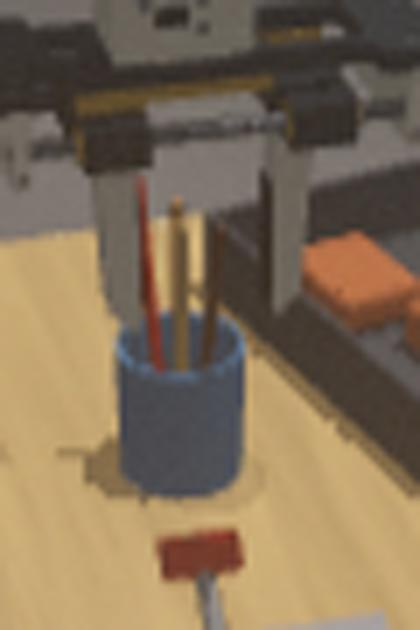

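```bash
python3 -c "
from h import *
e=sense()['eef_pos']
px=un((290,90),7,(206,313))
for dy in(-.01,0,.01,.02,.03):
  r=least_squares(lambda v:proj('side',[v[0],e[1]+dy,v[1]])[0]-px,[.55,.24]);print(dy,r.x,r.x-e[[0,2]])
print('knob',(proj('side',[.554,.2068,.146])[0]-[290,90])*7+3, un((290,90),7,(201,555)))
print(proj('top',[.554,.2068,.146]))
"
```

```text
-0.01 [0.55184505 0.28132795] [-0.00160295  0.04140755]
0 [0.55490963 0.27536217] [0.00146163 0.03544176]
0.01 [0.55797421 0.26939639] [0.00452621 0.02947598]
0.02 [0.56103879 0.2634306 ] [0.00759079 0.0235102 ]
0.03 [0.56410337 0.25746482] [0.01065537 0.01754441]
knob [202.95408691 554.19826696] [318.28571429 168.85714286]
[[263.53555091 183.11729034]]
```

```bash
python3 -m handwheel '[[[0,2,-40],0],[[0,2,-75],0],[[0,2,-105],0],[[0,2,-110],0],[[0,2,-110],0],[[0,2,-110],0]]'
python3 look.py k2 side 280 110 90 90 7;  python3 look.py k2t top 230 150 80 70 8
```

```text
clock: 14.85
eef_pos: [0.5549, 0.2087, 0.1318]
tcp_rot: [0.708, 0.015, 0.706, -0.014]
ft_force: [-0.4, 1.0, -0.2]
gripper_width: 0.0562
```

View pics/k2.png

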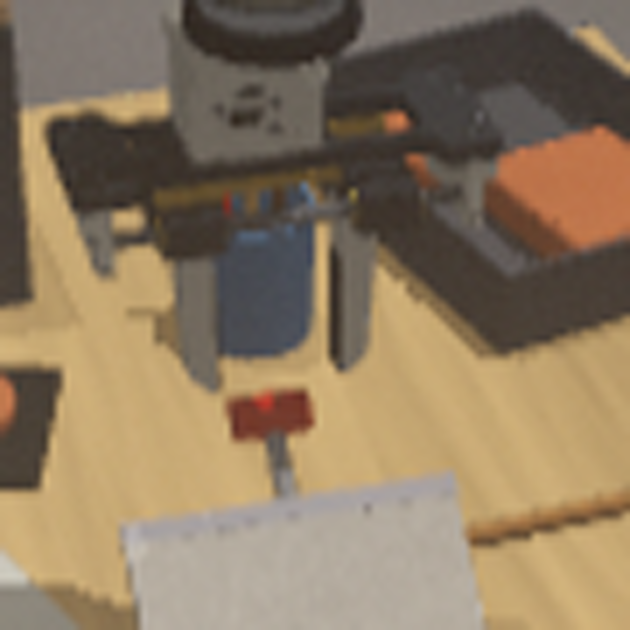

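View pics/k2t.png

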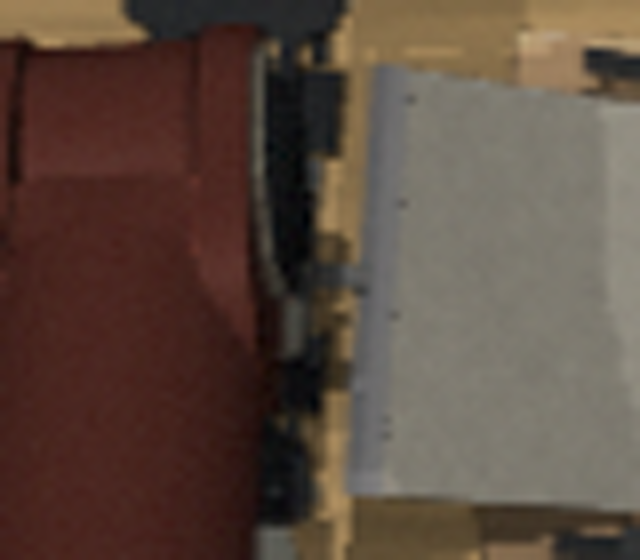

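```bash
python3 -m handwheel '[[[-1,0,-12],0],[[-1,0,-22],0],[[-1,0,-27],0],[[-1,0,-27],0]]'
python3 look.py k3 side 280 110 90 90 7; python3 -c "
from h import *
s=sense();print(s['ft_force'],s['eef_pos'])"
```

```text
clock: 15.35
eef_pos: [0.5512, 0.2094, 0.1016]
tcp_rot: [0.706, 0.014, 0.708, -0.014]
ft_force: [-0.4, 0.6, 0.7]
gripper_width: 0.0559
[ 0.36525824 -0.37534179 -0.25895455] [0.55176179 0.20941257 0.10222571]
```

View pics/k3.png

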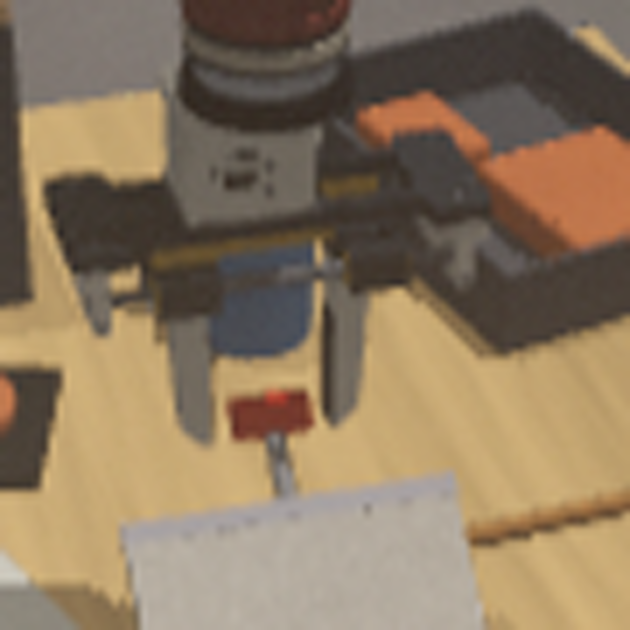

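```bash
python3 -m handwheel '[[[0,0,-5],0],[[0,0,-5],0],[[0,0,-5],0]]'
python3 -m handwheel '[[[0,0,0],0],[[0,0,0],0],[[0,0,0],0],[[0,0,0],0],[[0,0,0],0]]' 0.6
python3 look.py k4 side 280 110 90 90 7;python3 look.py k4t top 230 150 80 70 8; python3 -c "
from h import *
s=sense();print(s['ft_force'],s['moment'],s['eef_pos'],s['gripper_width'])"
```

```text
clock: 15.7
eef_pos: [0.5523, 0.2095, 0.098]
tcp_rot: [0.707, 0.014, 0.707, -0.014]
ft_force: [0.9, 0.7, -0.2]
gripper_width: 0.0558
clock: 16.2
eef_pos: [0.5524, 0.2095, 0.0981]
tcp_rot: [0.707, 0.014, 0.707, -0.014]
ft_force: [0.4, 0.6, -0.5]
gripper_width: 0.0361
[ 0.96779003  0.02069115 -0.26136093] [-0.10518532 -0.02808158 -0.08718878] [0.5524148  0.20952011 0.09809062] 0.036156549598856835
```

View pics/k4.png

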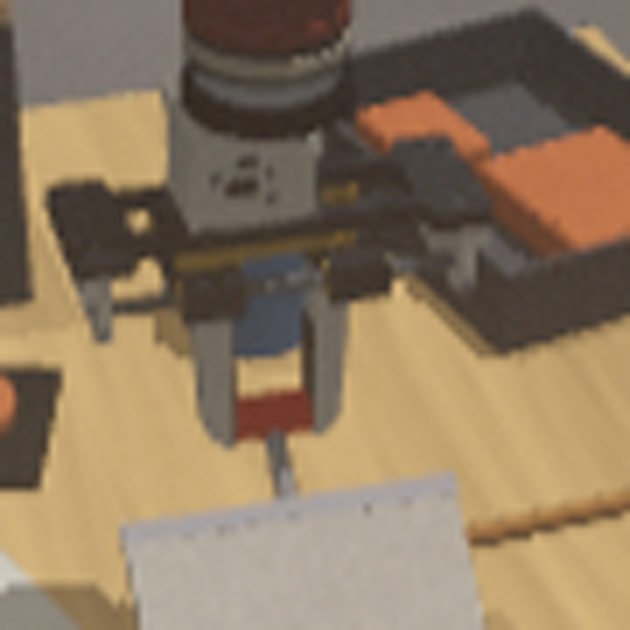

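View pics/k4t.png

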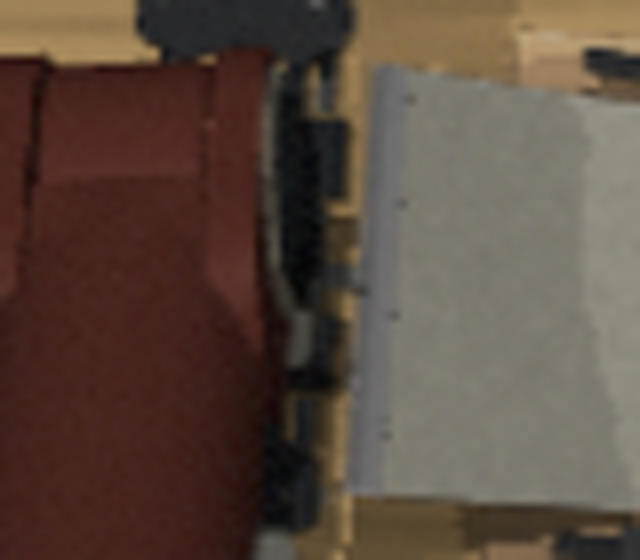

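```bash
python3 -m handwheel '[[[0,-9,10],0],[[-1,-20,21],0],[[-1,-32,30],0],[[-2,-45,39],0],[[-3,-58,46],0],[[-3,-58,46],0],[[-3,-58,46],0]]'
python3 -c "
from h import *
s=sense();print(s['ft_force'],s['moment'],s['eef_pos'],s['gripper_width'])"
```

```text
clock: 17.0
eef_pos: [0.5501, 0.1506, 0.1449]
tcp_rot: [0.708, 0.014, 0.706, -0.014]
ft_force: [1.8, 0.1, 1.3]
gripper_width: 0.036
[1.81221471 0.09610238 1.29209851] [-0.47520331 -0.45830335 -0.0936304 ] [0.55008397 0.15058397 0.1449263 ] 0.03595584209583704
```

```bash
python3 -m handwheel '[[[-1,-14,6],0],[[-1,-28,12],0],[[-2,-42,16],0],[[-3,-57,19],0],[[-3,-57,19],0],[[-3,-57,19],0]]'
python3 look.py f1 side 270 100 150 150 5;python3 look.py f1t top 250 130 120 100 6; python3 -c "
from h import *
s=sense();print(s['ft_force'],s['moment'],s['eef_pos'],s['gripper_width'])"
```

```text
clock: 17.6
eef_pos: [0.5478, 0.0932, 0.1639]
tcp_rot: [0.708, 0.014, 0.706, -0.015]
ft_force: [5.4, -0.0, 1.5]
gripper_width: 0.0358
[ 4.45977042 -1.37261097  2.61740082] [-0.61470073 -1.09437438 -0.12657833] [0.54775015 0.09371822 0.16380165] 0.03575992065607793
```

View pics/f1.png

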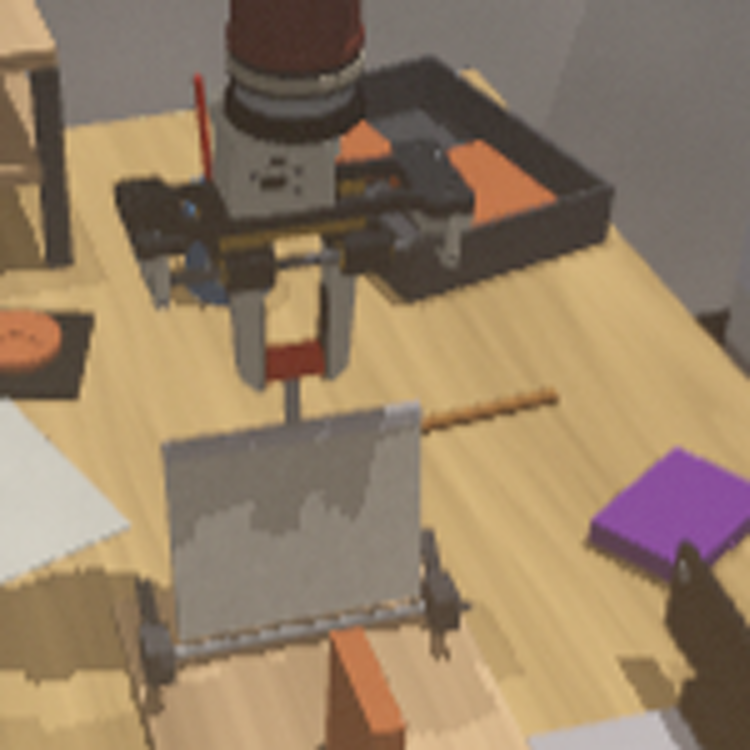

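View pics/f1t.png

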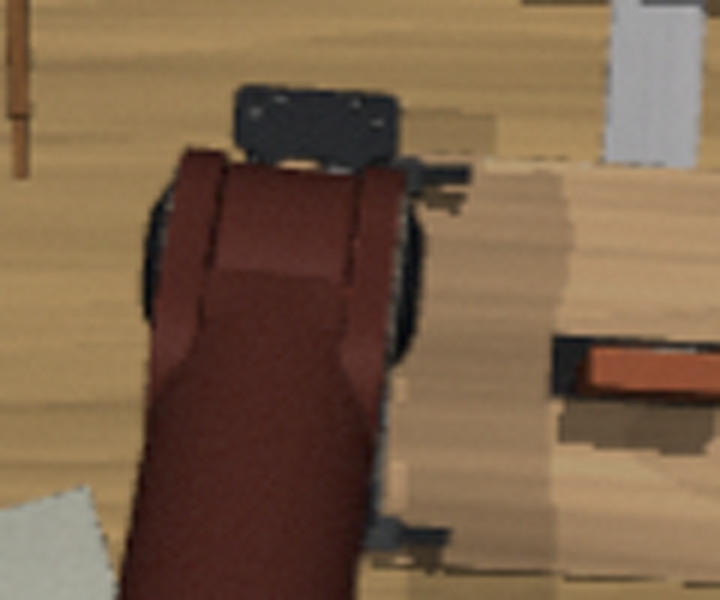

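```bash
cat > ang.py <<'E'
from h import *
import sys
v=[0.5417,-0.0735,-0.0438]
def P(a,x,r,t=0): # t offset normal to panel (toward tile +)
    L=np.array([x,.135-r*np.sin(a)-t*np.cos(a),.024+r*np.cos(a)-t*np.sin(a)]);return Rz(v[2])@L+[v[0],v[1],0]
E
python3 -c "
from ang import *
a=lambda *p:un((270,100),5,p)
for nm,x,r,px in(('knob',0,.19,a(295,361)),('TL',-.08,.145,a(163,447)),('TR',.08,.145,a(421,405))):
  for th in (-.3,-.2,-.16,-.1,0):
    print(nm,th,(proj('side',P(th,x,r))[0]-px).round(1))
"
```

```text
knob -0.3 [-2.6 -2.8]
knob -0.2 [-0.9 -0.6]
knob -0.16 [-0.2  0.5]
knob -0.1 [0.9 2.2]
knob 0 [2.7 5.7]
TL -0.3 [-0.9 -1.8]
TL -0.2 [0.1 0.1]
TL -0.16 [0.5 1. ]
TL -0.1 [1.1 2.4]
TL 0 [2.2 5.2]
TR -0.3 [-1.8 -1.5]
TR -0.2 [-0.2  0.2]
TR -0.16 [0.4 1. ]
TR -0.1 [1.4 2.4]
TR 0 [3. 5.]
```

```bash
python3 -m handwheel '[[[0,-8,1],0],[[0,-16,2],0],[[0,-24,3],0],[[0,-31,3],0],[[0,-34,3],0],[[0,-34,3],0],[[0,-34,3],0]]'
python3 look.py f2 side 270 100 150 150 5; python3 -c "
from h import *
s=sense();print(s['ft_force'],s['moment'],s['eef_pos'],s['gripper_width'])"
```

```text
clock: 18.4
eef_pos: [0.5463, 0.0606, 0.1664]
tcp_rot: [0.707, 0.014, 0.707, -0.014]
ft_force: [2.9, 0.7, 6.0]
gripper_width: 0.0359
[1.96236263 1.84287025 5.880668  ] [ 0.27524775 -0.63638503 -0.05513233] [0.54627635 0.06066657 0.16638515] 0.03592353328804992
```

View pics/f2.png

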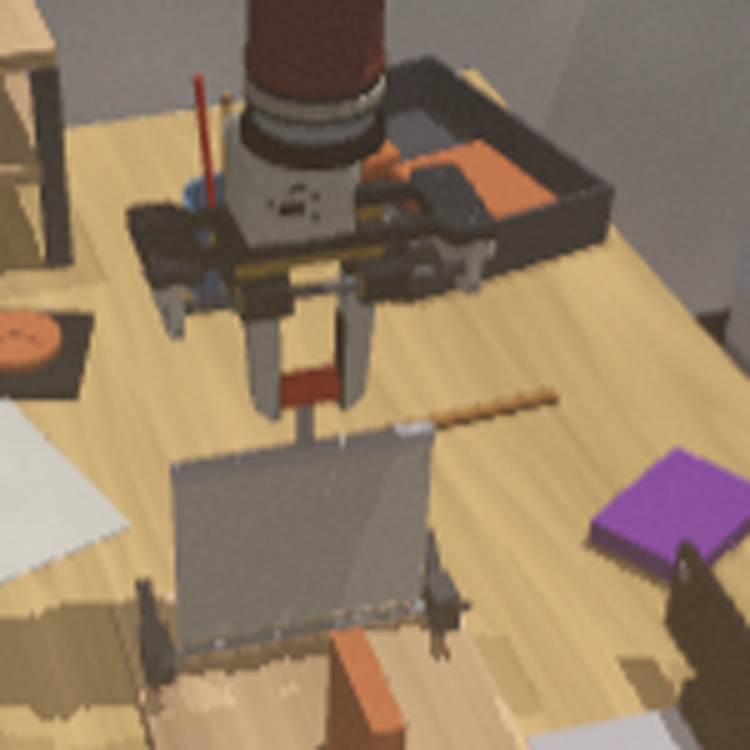

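```bash
python3 -c "
from ang import *
a=lambda *p:un((270,100),5,p)
for nm,x,r,px in(('knob',0,.19,a(310,387)),('TL',-.08,.145,a(172,468)),('TR',.08,.145,a(434,425))):
  for th in (-.1,-.05,0,.05,.1):
    print(nm,th,(proj('side',P(th,x,r))[0]-px).round(1))
im=cv2.imread('pics/f2_full.png')[165:245,295:365];cv2.imwrite('pics/s.png',cv2.resize(im,None,fx=8,fy=8,interpolation=cv2.INTER_CUBIC))
im=cv2.imread('pics/k1_full.png')[165:245,295:365];
print(proj('side',np.array([P(t,.08*s,.0) for t in(0,) for s in (-1,1)])))
"
```

```text
knob -0.1 [-2.1 -3. ]
knob -0.05 [-1.2 -1.3]
knob 0 [-0.3  0.5]
knob 0.05 [0.6 2.5]
knob 0.1 [1.5 4.7]
TL -0.1 [-0.7 -1.8]
TL -0.05 [-0.1 -0.4]
TL 0 [0.4 1. ]
TL 0.05 [1.  2.6]
TL 0.1 [1.5 4.3]
TR -0.1 [-1.2 -1.6]
TR -0.05 [-0.4 -0.3]
TR 0 [0.4 1. ]
TR 0.05 [1.2 2.5]
TR 0.1 [2.  4.1]
[[305.68481768 230.06360712]
 [353.9211615  221.15736335]]
```

View pics/s.png

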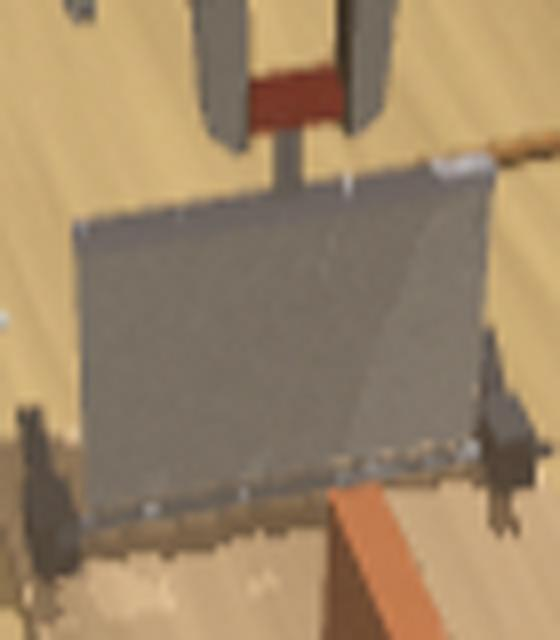

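```bash
python3 -c "
from ang import *
a=lambda *p:un((295,165),8,p)
obs=[(0,.19,0,(298,100)),(-.08,.145,-.004,(78,223)),(.08,.145,-.004,(492,158)),(-.08,.145,.004,(80,238)),(.08,.145,.004,(494,180))]
for x,r,t,px in obs:
  print([(proj('side',P(th,x,r,t))[0]-a(*px)).round(1).tolist() for th in (-.06,-.03,0,.03)])
s=least_squares(lambda q:np.concatenate([proj('side',P(q[0],x+q[1],r,t))[0]-a(*px) for x,r,t,px in obs]),[0,0]);print(s.x)
"
```

```text
[[-1.6, -1.7], [-1.1, -0.6], [-0.5, 0.5], [0.0, 1.6]]
[[-0.9, -0.7], [-0.5, 0.1], [-0.2, 1.0], [0.1, 1.9]]
[[-0.7, -1.0], [-0.2, -0.3], [0.3, 0.5], [0.7, 1.4]]
[[-0.5, -1.1], [-0.2, -0.2], [0.2, 0.8], [0.5, 1.7]]
[[-0.1, -2.3], [0.4, -1.5], [0.9, -0.6], [1.4, 0.3]]
[-0.01307807  0.00027112]
```

```bash
python3 -m handwheel '[[[0,-1,1],0],[[0,-2,1],0],[[0,-2,1],0],[[0,-2,1],0],[[0,-2,1],0],[[0,-2,1],0],[[0,-2,1],0],[[0,-2,1],0]]'
python3 look.py e1 side 270 150 150 140 5; python3 look.py e1t top 230 130 160 110 5; python3 -c "
from h import *
s=sense();print(s['ft_force'],s['eef_pos'],s['gripper_width'],abs(s['joint_vel']).max())"
```

```text
clock: 19.25
eef_pos: [0.5462, 0.0589, 0.1664]
tcp_rot: [0.707, 0.014, 0.707, -0.014]
ft_force: [5.7, 1.0, -0.8]
gripper_width: 0.0359
[ 4.40210982  1.89338483 -1.15617638] [0.54614441 0.05892067 0.16640214] 0.035821170316955135 0.0016326945678981216
```

View pics/e1.png

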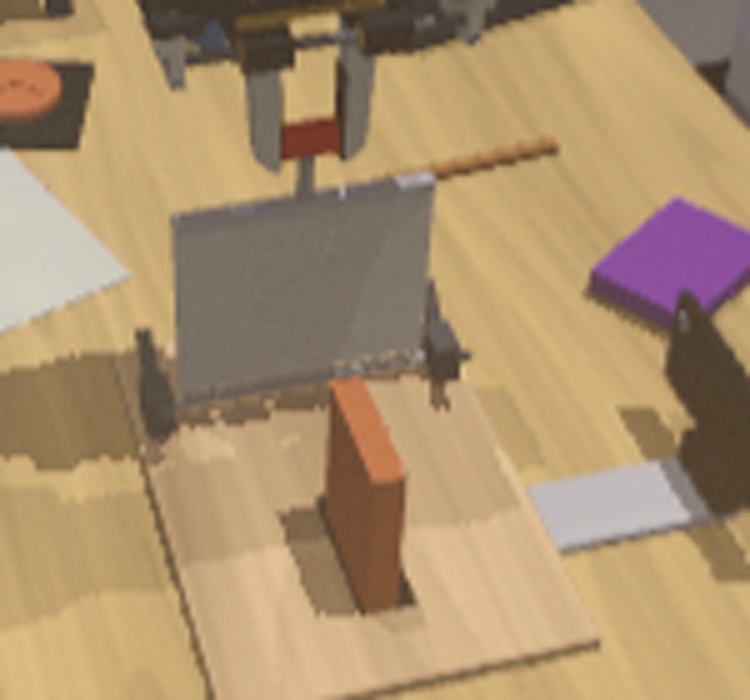

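View pics/e1t_full.png

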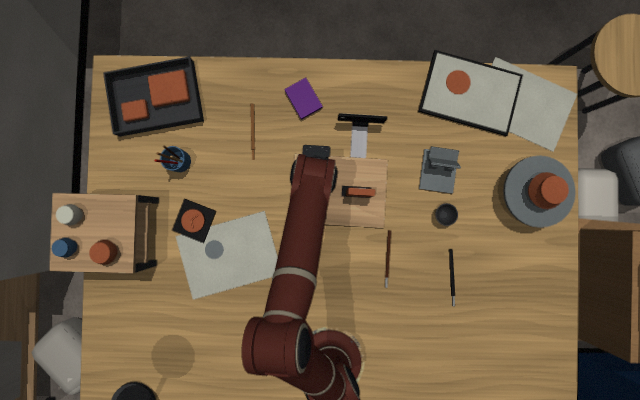

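```bash
python3 -c "
from tf import *
im=cv2.imread('pics/e1_full.png')[220:280,325:365];cv2.imwrite('pics/s.png',cv2.resize(im,None,fx=10,fy=10,interpolation=cv2.INTER_CUBIC))
im=cv2.imread('pics/e1t_full.png')[175:210,330:390];cv2.imwrite('pics/t.png',cv2.resize(im,None,fx=10,fy=10,interpolation=cv2.INTER_CUBIC))
"
```

```text
(no output)
```

View pics/s.png

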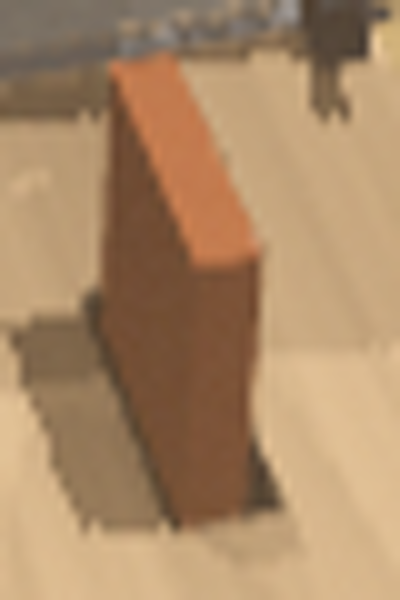

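View pics/t.png

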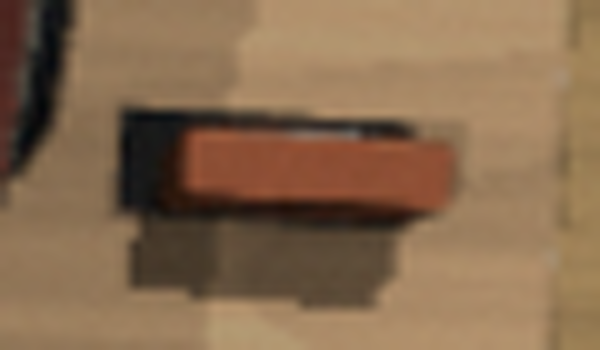

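```bash
python3 -c "
from h import *
a=lambda *p:un((325,220),10,p);t=lambda *p:un((330,175),10,p)
h=.055
o=[('side',[-.01,.04,h],a(112,65)),('side',[.01,.04,h],a(177,55)),('side',[.01,-.04,h],a(260,245)),('side',[-.01,-.04,h],a(196,266)),('side',[-.01,-.04,-h],a(182,527)),('side',[.01,-.04,-h],a(243,512)),
('top',[.01,.04,h],t(188,127)),('top',[.01,-.04,h],t(458,143)),('top',[-.01,-.04,h],t(448,212)),('top',[-.01,.04,h],t(184,190))]
def g(v):
  M=Rz(v[2])@R.from_euler('xy',v[3:5]).as_matrix()
  return np.concatenate([proj(c,M@np.array(L)+[v[0],v[1],.067])[0]-p for c,L,p in o])
s=least_squares(g,[.54,-.08,-.05,0,0]);print(s.x.round(4),s.fun.round(1))
"
```

```text
[ 0.5366 -0.0796 -0.0518  0.0082 -0.0024] [-0.1 -0.5  0.3 -0.8  0.8  0.7 -0.  -0.  -0.2  0.3  0.4  0.4 -0.3  0.
 -0.3  0.4  0.2  0.2 -0.3  0.5]
```

```bash
python3 -c "
from bench import *
print(hand_in())"
```

```text
the job is handed in; nothing more can be done
None
```

I stood the tile on the mark and let go of it. The flap is up at its balance point with the gripper still holding the knob, and the job was handed in at about 19.4 s. No verdict is reported, so the figures below are my own last camera and sensor checks.

- **Tile:** its centre is about 8 mm from the mark (limit 20 mm), it is upright within about 0.01 rad, and it is turned about 0.01 rad from square. The relief side faces the phone and the fingers are well clear of it.
- **Flap:** the last picture fit gave -0.013 rad. I then moved it 2 mm further, to about 0, and did not fit it again, though the picture taken after that shows it upright. The fingers read 35.8 mm, which matches the 36 mm knob, joint speeds were near zero, and the flap is clear of the tile.
- **Other things:** in the last top picture the bystanders and the purple look-alike look unmoved.

Two checks disagreed:
- **Fingertip height:** the sensed TCP height read about 25–35 mm below where the cameras showed the fingertips. I went by the pictures, and both grasps held.
- **Tile tilt:** the tile hung tilted about 0.13 rad in the grip even though the fingers read as closed flush on it. It rocked upright when I released it on the stand.

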